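# Box in the spare grinding wheel between two interlocking angles

## Task

Park the spare grinding wheel: slide it flat across the bench, without lifting or tipping it, into the inner corner of the L-shaped angle that is screwed down, until its rim rests against both legs. Then stand the loose angle, turned end for end to the fixed one, flat on the bench round the wheel's other two sides with its legs parallel to the fixed one's, so that the two interlock (each short leg ends inside the other's long leg) and leave the wheel no more than about a centimetre of play. The wheel is brittle: do not drop or jam the angle onto it; leave everything else where it is.

Things in the scene. Friction and masses are not known exactly. Their poses are not given: they have to be found in the camera images.
- wheel_centre (a point): spare grinding wheel lying flat: plain grey-beige disc, 120 mm diameter, 20 mm thick, about 0.55 kg, solid (bore plugged), too wide to grasp; this point is its centre, half-way up (10 mm above the bench)
- fixed_corner (a point): inner corner of the fixed angle (screw heads on top), 25 mm above the bench: an upright aluminium L, legs 10 mm thick, 50 mm high, reaching 155 mm (long leg) and 105 mm (short leg) from this corner; outside they measure 165 and 115. Own x runs along the long leg's inner face, y along the short leg's, metal at x or y below 0. A wheel touching both legs is centred at x = y = 60 mm
- loose_grip (a point): the loose angle: same L shape and sizes as the fixed one (165 x 115 mm outside, 10 thick, 50 high), no screws, about 0.38 kg. This point is inside its long leg, mid-thickness, mid-height (25 mm up), 52 mm from the outer corner, beside the centre of mass: grip across the leg. Own x: along the long leg away from the corner; y: along the short leg away from the corner
- loose_corner (a point): inner corner of the loose angle, 25 mm above its underside, axes as loose_grip, at x = -42.4, y = +5 mm from it. Boxing in the wheel with no play puts it at x = y = 120 mm in the fixed_corner frame, with its own x opposite to fixed_corner's x. Its legs stand 30 mm higher than the wheel
- loose_tip (a point): free end of the loose angle's long leg, mid-thickness, 25 mm above its underside; x = +112.6 mm from loose_grip
- loose_angle: the loose angle as a body; origin under its centre of mass at the level of its underside (z = 0 when standing on the bench), 22.4 mm in own y from loose_grip; same axes
- wheel: the wheel as a body; origin at the centre of its underside (z = 0 when lying on the bench)
- tin: leave alone: round flat steel tin of polishing paste, dark lid, 72 mm diameter, 52 mm high; origin at the centre of its underside; standing among the task's things
- flange: leave alone: steel clamping flange, 64 mm diameter, 34 mm high, with a narrower hub; origin at the centre of its underside
- whetstone: leave alone: two-tone sharpening stone, 50 x 150 x 26 mm, long side along its own y; origin at the centre of its underside
- knife: leave alone: knife with dark wooden handle, 240 mm long along its own x (from -108 to +132 mm, blade to +x), 28 mm wide, 18 mm high; origin on its underside
- hammer: leave alone: hammer lying along its own x, handle to -x, within 200 mm of its origin; on the left, outside the stop
- dresser: leave alone: grey abrasive dressing stick, 25 x 150 x 25 mm, long side along its own y; origin at the centre of its underside
Things that resemble listed ones, but are neither listed nor needed, are in the scene too. What is shaped like the loose_angle but turquoise or yellow is not meant. What is shaped like the wheel but pink is not meant.

How it is judged:
By the outcome, as a careful person would: the job done as asked, in the order asked, and still so for the second after the job is handed in, with the robot touching nothing.
It also fails if it takes over 72 s, if anything falls off the work surface, if the arm or the gripper's body presses on something with over 40 N, if the wrist force passes 120 N, or if a joint passes its speed limit or range.

## Robot

A 6-joint arm with a two-finger parallel gripper is mounted at the origin on the work surface. World frame = base frame: x ahead of the robot, y to its left, z up, the work surface at z = 0. Lengths are in m, angles in degrees, forces in N, time in s.
With the tool pointing down it reaches from about 0.375 to 0.925 m from the base axis. Payload 5.7 kg.
Tool frame: the origin (TCP) lies between the finger pads; the fingertips stand 14 mm ahead of it and the grasp point (between the pads) lies 5 mm behind it; z points along the fingers, y is the direction in which the jaws open and shut (so a half turn about z gives the same grasp; the last joint's range is limited). The gripper opens to 88 mm and grips with 3 to 60 N. Pads are 20 mm wide; open, the fingers measure 115 mm over their backs; the gripper's body (75 mm by 178 mm) begins 61 mm behind the grasp point.
Start: joints at [70.353, 20.558, 86.54, -0, 72.909, -6.595], TCP at [0.135, 0.584, 0.201] pointing down, gripper open.
Joint ranges: [-170.27, 170.27], [-57.76, 135], [12.27, 136.19], [-55.21, 235.2], [11.17, 155.16], [-170.74, 170.74]. Speed limits (degrees/s): [136.94, 136.94, 180, 180, 180, 180].

## Interface

Orientations are given as [roll, pitch, yaw] about the fixed x, y, z axes, in that order (R = Rz(yaw) Ry(pitch) Rx(roll)).
In Python, from workcell import ctrl, cams, workorder gives the robot as it stands.
- The arm moves only by the tool play_rows, never from a script. Its argument "increments" is a list of rows, each a list of 7 numbers: the finger opening in cm, from 0 to 8.78, then the shift along the tool's x, y, z in cm, then the turn, a rotation vector about the tool's x, y, z in units of 6 degrees (1.0 is 6 degrees). A call has 1 to 20 rows; each row is the pose to reach, as a shift and turn from the pose commanded when the call began, along the tool's axes at that moment; what a row does not reach only later rows make up. A row lasts 1/12 s, in which the tool goes at most 41.7 mm and 7.16 degrees, less where a joint would pass 70% of its speed; a pose out of reach is approached as far as the arm can. A call with a gripper value outside its range is refused whole. The fingers move at their own pace and stop on an object; the grip force is fixed at half the most. Time passes only in rows, so rows that repeat a pose let the fingers close. It gives the time, the measured TCP pose, the force and the opening at its end, in the units of the state.
- ctrl.get_state(): the state, without advancing time (a new reading comes with each control period).
- cams.snapshot(name): name is "side" or "top"; returns the picture (400x640x3 uint8, red, green, blue); there is no depth.
- cams.get_calibration(name): a dict with "fx", "fy", "cx", "cy" (pixels), "origin" and "rotation" of the camera in the world. Camera axes: x right, y down, z forward; pixel columns grow to the right and rows downward; lengths in m; the calibration is good to about 2 mm. A picture is of the moment at which its call begins. get_calibration takes no time and is no camera call.
- workorder.hand_in(): hands the job in, once; it reports no verdict.
The state is a dict: "t": time; "joint_pos": joint angles; "dq": joint speeds; "tau": joint torques, N m; "ee_pos": TCP position; "tcp_rot": TCP orientation; "wrist_force": force on the tool from outside, world axes, zero at the start; "moment": the same for the moment, N m; "gripper_width": finger opening in m.
Only numpy, scipy, OpenCV 4.12 (cv2) and the standard library are available. Lean on these libraries where they do the work, as an engineer would, in place of code of your own. Each camera call takes 0.05 s, during which the arm holds its last target.

## Working session

There is one attempt and no reset: what is moved stays moved. The work goes in short steps, Python scripts to look and compute and a tool call to move; the robot and the scene stay as the last step left them, time stands still between calls to the robot, and variables do not carry over. Pictures are saved under pics/ and viewed, and the job is handed in when it is done.

Besides the shell and the picture viewer there is one more tool, called after "Emit:" as name([rows], argument=value, ...), one row to a line, values as JSON. play_rows: Moves the arm, as the interface text tells. Its arguments: {"type":"object","properties":{"increments":{"type":"array"}},"required":["increments"]}

```bash
ls; mkdir -p pics
python3 - <<'E'
from workcell import ctrl,cams
import cv2
print(ctrl.get_state())
for n in("top","side"):
    c=cams.get_calibration(n);print(n,c)
    cv2.imwrite(f"pics/{n}0.png",cams.snapshot(n)[:,:,::-1])
E
```

```text
pics
{'t': 0.0, 'joint_pos': array([ 7.03551027e+01,  2.05976229e+01,  8.65980362e+01, -6.45014293e-04,
        7.29078415e+01, -6.59418036e+00]), 'dq': array([ 0.04711206,  0.02894067, -0.07678027,  0.07377595, -0.09863112,
        0.01574508]), 'tau': array([ 9.42683182e-04, -5.15357566e+01, -2.70724833e+01,  6.75581465e-02,
        3.48998455e-02, -1.63968648e-04]), 'ee_pos': array([0.13525054, 0.58381883, 0.20031919]), 'tcp_rot': array([-1.79897113e+02, -1.12735078e-02,  1.66949463e+02]), 'wrist_force': array([-0.25355808,  0.08574707,  0.39837075]), 'moment': array([ 0.06303006,  0.00569571, -0.01836992]), 'gripper_width': 0.08805578711721015}
top {'fx': 422.7377839757067, 'fy': 422.7377839757067, 'cx': 320.59253685403945, 'cy': 204.45098902886224, 'origin': array([ 0.20890865, -0.05041457,  1.47050619]), 'rotation': array([-167.95617579,    0.1970798 ,  -88.90168008])}
side {'fx': 512.7012499473093, 'fy': 512.7012499473093, 'cx': 322.8280488777626, 'cy': 199.06772986003998, 'origin': array([ 0.42079882, -1.45990188,  0.95712303]), 'rotation': array([-122.61029815,   -0.89356895,   -3.43012319])}
```

View pics/top0.png

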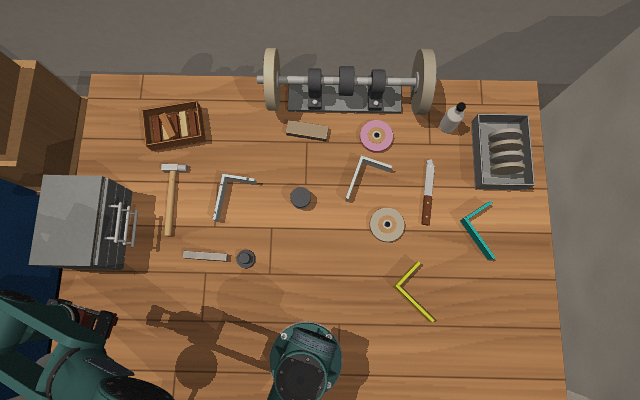

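View pics/side0.png

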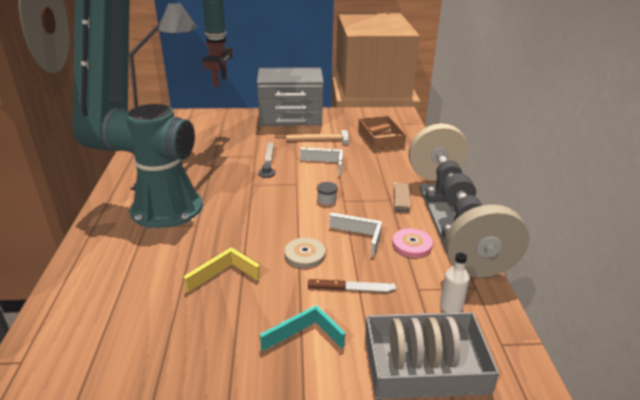

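```bash
cat > h.py <<'E'
import numpy as np,cv2
from scipy.spatial.transform import Rotation as R
from workcell import ctrl,cams
def cal(n):
    c=cams.get_calibration(n)
    return c,R.from_euler('xyz',c['rotation'],degrees=True).as_matrix()
def proj(n,p):
    c,M=cal(n); q=(np.atleast_2d(p)-c['origin'])@M
    return np.c_[c['fx']*q[:,0]/q[:,2]+c['cx'],c['fy']*q[:,1]/q[:,2]+c['cy']]
def cast(n,uv,z):
    c,M=cal(n); uv=np.atleast_2d(uv).astype(float)
    d=np.c_[(uv[:,0]-c['cx'])/c['fx'],(uv[:,1]-c['cy'])/c['fy'],np.ones(len(uv))]@M.T
    return c['origin']+d*((z-c['origin'][2])/d[:,2])[:,None]
E
python3 - <<'E'
from h import *
for n in("top","side"): print(n,proj(n,[[0,0,0],[.135,.584,.2],[.5,0,0],[.5,.3,0]]))
t=cv2.imread('pics/top0.png');s=cv2.imread('pics/side0.png')
a=cv2.resize(t[140:250,200:420],None,fx=3.6,fy=3.6,interpolation=cv2.INTER_CUBIC)
cv2.imwrite('pics/c1.png',a)
cv2.imwrite('pics/c2.png',cv2.resize(s[130:270,250:450],None,fx=4,fy=4,interpolation=cv2.INTER_CUBIC))
E
```

```text
top [[305.63648789 359.06862658]
 [103.92277354 316.30820057]
 [309.37920356 210.45397389]
 [224.94404348 208.92230754]]
side [[166.95610599 207.32868591]
 [220.87570114  87.71926539]
 [316.01626414 204.38279538]
 [312.27287792 162.2666177 ]]
```

View pics/c1.png

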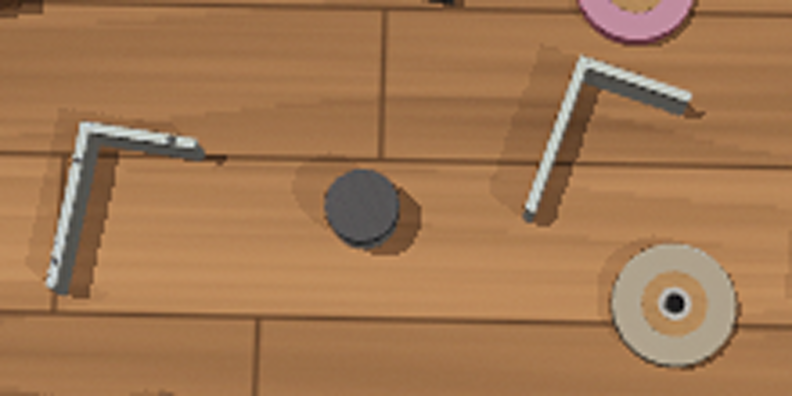

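View pics/c2.png

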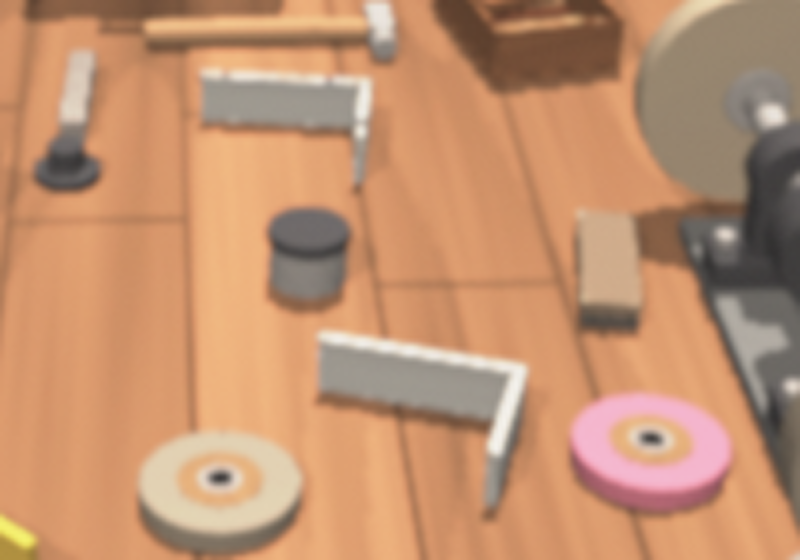

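Candidates: loose angle – plain white/aluminium L at top (363,157), versus the screwed L at (222,176) (dark screw dots), turquoise (465,220), yellow (400,287). Wheel – beige (387,224), versus pink (377,135). The crops show screw heads only on the left L, so the right L is the loose one.

```bash
cat > meas.py <<'E'
from h import *
def legs(img,box,z=.05,thr=None,name='top'):
    """top face centreline lines of a white L; returns corner (inner), axes, lengths"""
    x0,y0,x1,y1=box
    g=img[y0:y1,x0:x1].min(2).astype(np.uint8)
    m=(g>(thr or 175)).astype(np.uint8)
    n,l,st,_=cv2.connectedComponentsWithStats(m,connectivity=8)
    k=1+np.argmax(st[1:,4]); 
    v,u=np.nonzero(l>0) if thr is None else np.nonzero(l==k)
    w=cast(name,np.c_[u+x0,v+y0],z)[:,:2]
    return m,w
def fitL(w,c0):
    """two-line fit from points, c0 ~ corner guess, iterative: assign by long/short direction"""
    c=np.array(c0,float); 
    d=w-c; far=d[np.argmax(np.hypot(*d.T))]; th=np.arctan2(far[1],far[0])
    for i in range(20):
        ex=np.array([np.cos(th),np.sin(th)]);ey=np.array([-ex[1],ex[0]])
        q=(w-c)@np.c_[ex,ey]
        L=(q[:,0]>.015)&(abs(q[:,1])<.012); S=(q[:,1]>.015)&(abs(q[:,0])<.012)
        # joint LSQ: long: n.p = a ; short: e.p = b, common angle
        def cov(P): P=P-P.mean(0); return P.T@P
        J=np.array([[0,-1],[1,0]])
        A=cov(w[L])+J.T@cov(w[S])@J
        ev=np.linalg.eigh(A)[1][:,1]; ev=ev*np.sign(ev@ex); th=np.arctan2(ev[1],ev[0])
        n=np.array([-ev[1],ev[0]])
        a=n@w[L].mean(0); b=ev@w[S].mean(0)
        c=b*ev+a*n
    q=(w-c)@np.c_[ev,n]
    return c,np.degrees(th),q[L,0].max(),q[S,1].max(),q[L,1].std(),q[S,0].std(),L.sum(),S.sum()
def circ(img,mask,z,name='top'):
    cs,_=cv2.findContours(mask,cv2.RETR_EXTERNAL,cv2.CHAIN_APPROX_NONE)
    k=max(cs,key=cv2.contourArea); p=cast(name,k[:,0],z)[:,:2]
    (c,r)=cv2.minEnclosingCircle((p*1000).astype(np.float32))
    return np.array(c)/1000,r
E
python3 - <<'E'
from meas import *
im=cv2.imread('pics/top0.png')
for nm,box,c0 in(("fixed",(205,165,262,228),(224,176)),("loose",(338,148,400,205),(364,157))):
    m,w=legs(im,box); print(m.sum())
    r=fitL(w,cast('top',c0,.05)[0,:2]); c,th=r[0],r[1]
    e=np.array([np.cos(np.radians(th)),np.sin(np.radians(th))]);n=np.array([-e[1],e[0]])
    print(nm,"mid corner",c,"inner",c+.005*(e+n),"th",th,r[2:])
    cv2.imwrite(f'pics/m_{nm}.png',cv2.resize(m*255,None,fx=6,fy=6,interpolation=0))
# wheel, others via top mask
def blob(box,cond,z,nm):
    x0,y0,x1,y1=box; M=np.zeros(im.shape[:2],np.uint8); M[y0:y1,x0:x1]=cond(im[y0:y1,x0:x1].astype(int))
    print(nm,*circ(im,M,z),M.sum())
blob((362,200,412,250),lambda a:(a[...,2]-a[...,0]<60)&(a[...,2]>130),.02,'wheel')
blob((285,180,320,215),lambda a:(a.max(2)<90)&(a.max(2)-a.min(2)<25),.052,'tin')
blob((230,243,262,275),lambda a:(a.max(2)-a.min(2)<30),.02,'flange')
for q in((183,252),(228,260),(286,127),(180,165),(172,236),(424,224),(161,168)): print(q,cast('top',q,.02)[0])
E
```

```text
144
fixed mid corner [0.61203249 0.30237007] inner [0.60637862 0.29812344] th 171.9102892921132 (np.float64(0.15618668670707292), np.float64(0.10660289344940856), np.float64(0.002140647898856275), np.float64(0.0022435708736676077), np.int64(76), np.int64(50))
154
loose mid corner [ 0.68695532 -0.18068314] inner [ 0.6806046  -0.18379254] th 161.08700385729 (np.float64(0.1567526157725494), np.float64(0.10802607896136285), np.float64(0.0022204415712380483), np.float64(0.0020107592810771346), np.int64(87), np.int64(51))
wheel [ 0.45346732 -0.27081671] 59.71465301513672 685
tin [0.53480151 0.02996768] 38.182159423828125 325
flange [0.32424576 0.21397002] 31.92745018005371 267
(183, 252) [0.34279509 0.42918524 0.02      ]
(228, 260) [0.31844918 0.27297135 0.02      ]
(286, 127) [0.80508991 0.09237119 0.02      ]
(180, 165) [0.65349243 0.46708122 0.02      ]
(172, 236) [0.39723967 0.47207004 0.02      ]
(424, 224) [ 0.45547572 -0.39971666  0.02      ]
(161, 168) [0.6410749  0.53416109 0.02      ]
```

Run:
```python
import cv2,numpy as np
a=[cv2.copyMakeBorder(cv2.imread(f'pics/m_{n}.png'),0,10,0,10,cv2.BORDER_CONSTANT) for n in('fixed','loose')]
h=max(x.shape[0] for x in a)
cv2.imwrite('pics/mm.png',np.hstack([cv2.copyMakeBorder(x,0,h-x.shape[0],0,0,cv2.BORDER_CONSTANT) for x in a]))
```

```text
(no output)
```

View pics/mm.png

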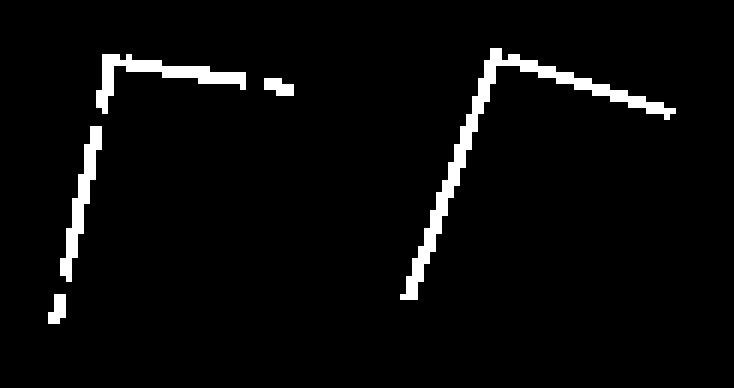

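```bash
cat > go.py <<'E'
from h import *
def inc(wps,start=None):
    """wps: list of (x,y,z,yaw) -> increments in tool axes [cm, 6deg]; from current measured pose"""
    s=ctrl.get_state(); p0=s['ee_pos']; R0=R.from_euler('xyz',s['tcp_rot'],degrees=True)
    if start is not None: p0=np.array(start[:3]); R0=R.from_euler('xyz',[180,0,start[3]],degrees=True)
    for w in wps:
        d=R0.inv().apply(np.array(w[:3])-p0)*100
        r=(R0.inv()*R.from_euler('xyz',[180,0,w[3]],degrees=True)).as_rotvec(degrees=True)/6
        j1=np.degrees(np.arctan2(w[1],w[0]))
        print(np.round(w,4),'->',np.round(d,2),np.round(r,2),'n>=%.1f'%max(np.linalg.norm(d)/4.17,np.linalg.norm(r)*6/7.16),'j6~%.0f'%(j1+90-w[3]))
E
python3 - <<'E'
from go import *
inc([(.48,.25,.2,135),(.5,-.05,.2,110),(.4715,-.349,.2,103),(.4715,-.349,.018,103)])
E
```

```text
[  0.48   0.25   0.2  135.  ] -> [-41.12 -24.74   0.07] [-0.02  0.    5.32] n>=11.5 j6~-17
[ 5.0e-01 -5.0e-02  2.0e-01  1.1e+02] -> [-49.84 -53.51   0.12] [-0.02  0.01  9.49] n>=17.5 j6~-26
[  0.4715  -0.349    0.2    103.    ] -> [-53.82 -83.28   0.17] [-2.000e-02  1.000e-02  1.066e+01] n>=23.8 j6~-50
[ 4.715e-01 -3.490e-01  1.800e-02  1.030e+02] -> [-53.82 -83.25  18.37] [-2.000e-02  1.000e-02  1.066e+01] n>=24.2 j6~-50
```

Emit:
play_rows([
  [8.78,-20,-12,0,0,0,2.5],
  [8.78,-20,-12,0,0,0,2.5],
  [8.78,-20,-12,0,0,0,2.5],
  [8.78,-20,-12,0,0,0,2.5],
  [8.78,-20,-12,0,0,0,2.5],
  [8.78,-20,-12,0,0,0,2.5],
  [8.78,-41,-25,0,0,0,5.3],
  [8.78,-41,-25,0,0,0,5.3],
  [8.78,-41,-25,0,0,0,5.3],
  [8.78,-41,-25,0,0,0,5.3],
  [8.78,-41,-25,0,0,0,5.3],
  [8.78,-41,-25,0,0,0,5.3],
  [8.78,-41,-25,0,0,0,5.3],
  [8.78,-50,-53,0,0,0,9.5],
  [8.78,-50,-53,0,0,0,9.5],
  [8.78,-50,-53,0,0,0,9.5],
  [8.78,-50,-53,0,0,0,9.5],
  [8.78,-50,-53,0,0,0,9.5],
  [8.78,-50,-53,0,0,0,9.5],
  [8.78,-50,-53,0,0,0,9.5],
])

```text
t: 1.77
ee_pos: [0.502, -0.0437, 0.201]
tcp_rot: [-180.0, -0.0, 110.0]
wrist_force: [-0.1, 0.9, 1.1]
gripper_width: 0.0881
```

Run:
```python
from go import *
s=ctrl.get_state();print(s['t'],s['ee_pos'],s['tcp_rot'])
inc([(.4715,-.352,.2,103),(.4715,-.352,.018,103)])
```

```text
1.7667 [ 0.50204365 -0.04371838  0.20101416] [-1.79980657e+02 -2.21035436e-02  1.09962213e+02]
[  0.4715  -0.352    0.2    103.    ] -> [-27.93 -13.4    0.1 ] [-0.   -0.    1.16] n>=7.4 j6~-50
[ 4.715e-01 -3.520e-01  1.800e-02  1.030e+02] -> [-27.94 -13.39  18.3 ] [-0.   -0.    1.16] n>=8.6 j6~-50
```

Emit:
play_rows([
  [8.78,-28,-13.4,0,0,0,1.16],
  [8.78,-28,-13.4,0,0,0,1.16],
  [8.78,-28,-13.4,0,0,0,1.16],
  [8.78,-28,-13.4,0,0,0,1.16],
  [8.78,-28,-13.4,0,0,0,1.16],
  [8.78,-28,-13.4,0,0,0,1.16],
  [8.78,-28,-13.4,0,0,0,1.16],
  [8.78,-28,-13.4,0,0,0,1.16],
  [8.78,-28,-13.4,0,0,0,1.16],
  [8.78,-28,-13.4,4,0,0,1.16],
  [8.78,-28,-13.4,8,0,0,1.16],
  [8.78,-28,-13.4,12,0,0,1.16],
  [8.78,-28,-13.4,15,0,0,1.16],
  [8.78,-28,-13.4,17,0,0,1.16],
  [8.78,-28,-13.4,18.2,0,0,1.16],
  [8.78,-28,-13.4,18.2,0,0,1.16],
])

```text
t: 3.1
ee_pos: [0.4708, -0.3484, 0.0166]
tcp_rot: [-179.8, -0.3, 103.0]
wrist_force: [-0.2, 0.3, -0.3]
gripper_width: 0.0879
```

Run:
```python
from go import *
s=ctrl.get_state();print(s['t'],s['ee_pos'],s['tcp_rot'],s['wrist_force'])
cv2.imwrite('pics/s1.png',cv2.resize(cams.snapshot('side')[150:330,200:420,::-1],None,fx=3,fy=3,interpolation=cv2.INTER_CUBIC))
# plan of push: wheel waypoints & heading -> TCP
off=.051
for w,h in (((.4535,-.271),103),((.43,-.17),100),((.417,-.08),93),((.417,.0),86),((.425,.06),75),((.465,.155),58),((.5385,.247),45)):
    r=np.radians(h); print(w,h,np.round(np.array(w)-off*np.array([np.cos(r),np.sin(r)]),4))
```

```text
3.1 [ 0.47076088 -0.34840364  0.01664207] [-179.83015371   -0.27399501  103.02906936] [-0.24536265  0.27780244 -0.28742555]
(0.4535, -0.271) 103 [ 0.465  -0.3207]
(0.43, -0.17) 100 [ 0.4389 -0.2202]
(0.417, -0.08) 93 [ 0.4197 -0.1309]
(0.417, 0.0) 86 [ 0.4134 -0.0509]
(0.425, 0.06) 75 [0.4118 0.0107]
(0.465, 0.155) 58 [0.438  0.1117]
(0.5385, 0.247) 45 [0.5024 0.2109]
```

View pics/s1.png

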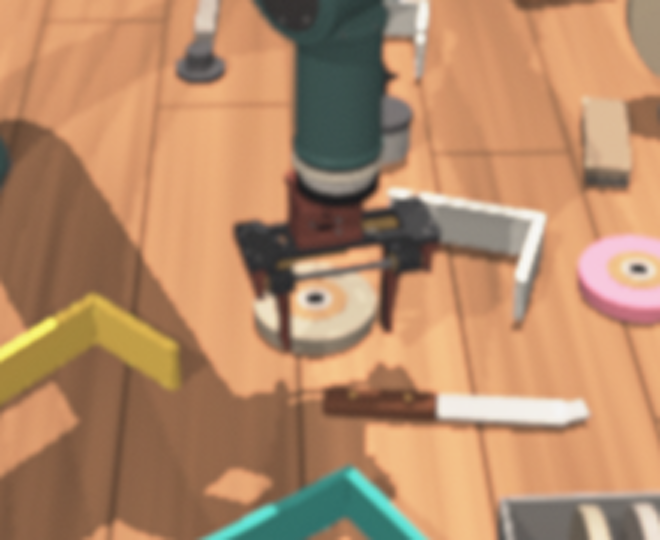

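```bash
cat > path.py <<'E'
from go import *
from scipy.interpolate import PchipInterpolator as P
W=np.array([(.4708,-.3484,103),(.465,-.3207,103),(.4389,-.2202,100),(.4197,-.1309,93),(.4134,-.0509,86),(.4118,.0107,75),(.438,.1117,58),(.5024,.2109,45)])
s=np.r_[0,np.cumsum(np.hypot(*np.diff(W[:,:2],axis=0).T))]
f=P(s,W); print('len',s)
def rows(svals,z):
    st=ctrl.get_state();p0=st['ee_pos'];R0=R.from_euler('xyz',[180,0,st['tcp_rot'][2]],degrees=True)
    for v in svals:
        x,y,h=f(v); d=R0.inv().apply(np.array([x,y,z])-p0)*100
        r=(R0.inv()*R.from_euler('xyz',[180,0,h],degrees=True)).as_rotvec(degrees=True)/6
        print('[8.78, %.1f, %.1f, %.1f, 0, 0, %.2f],'%(*d,r[2]),end=' ')
    print()
E
python3 - <<'E'
from path import *
rows(np.r_[.01:.035:.0065,.045:.2:.011],.018)
E
```

```text
len [0.         0.02830071 0.13213452 0.22347525 0.30372293 0.36534371
 0.4696866  0.58795748]
[8.78, 1.1, -0.0, 0.0, 0, 0, 0.00], [8.78, 1.8, -0.0, 0.0, 0, 0, 0.00], [8.78, 2.4, -0.0, 0.0, 0, 0, 0.00], [8.78, 3.1, -0.0, 0.0, 0, 0, 0.00], [8.78, 4.6, -0.0, 0.0, 0, 0, 0.02], [8.78, 5.7, -0.1, 0.0, 0, 0, 0.05], [8.78, 6.8, -0.1, 0.0, 0, 0, 0.10], [8.78, 7.9, -0.1, 0.0, 0, 0, 0.15], [8.78, 9.0, -0.2, 0.0, 0, 0, 0.21], [8.78, 10.1, -0.2, 0.0, 0, 0, 0.28], [8.78, 11.2, -0.3, 0.0, 0, 0, 0.36], [8.78, 12.3, -0.3, 0.0, 0, 0, 0.43], [8.78, 13.4, -0.3, 0.0, 0, 0, 0.51], [8.78, 14.5, -0.3, 0.0, 0, 0, 0.60], [8.78, 15.6, -0.3, 0.0, 0, 0, 0.72], [8.78, 16.7, -0.3, 0.0, 0, 0, 0.85], [8.78, 17.8, -0.3, 0.0, 0, 0, 1.00], [8.78, 19.0, -0.3, 0.0, 0, 0, 1.16], [8.78, 20.1, -0.3, 0.0, 0, 0, 1.32],
```

Emit:
play_rows([
  [8.78,1.0,0,0,0,0,0],
  [8.78,1.7,0,0,0,0,0],
  [8.78,2.4,0,0,0,0,0],
  [8.78,3.1,0,0,0,0,0],
  [8.78,4.0,0,0,0,0,0],
  [8.78,5.0,0,0,0,0,0.02],
  [8.78,6.0,-0.1,0,0,0,0.05],
  [8.78,7.0,-0.1,0,0,0,0.1],
  [8.78,8.0,-0.1,0,0,0,0.15],
  [8.78,9.0,-0.2,0,0,0,0.21],
  [8.78,10.1,-0.2,0,0,0,0.28],
  [8.78,11.2,-0.3,0,0,0,0.36],
  [8.78,12.3,-0.3,0,0,0,0.43],
  [8.78,13.4,-0.3,0,0,0,0.51],
  [8.78,14.5,-0.3,0,0,0,0.6],
  [8.78,15.6,-0.3,0,0,0,0.72],
  [8.78,16.7,-0.3,0,0,0,0.85],
  [8.78,17.8,-0.3,0,0,0,1.0],
  [8.78,18.8,-0.3,0,0,0,1.15],
  [8.78,19.4,-0.3,0,0,0,1.2],
])

```text
t: 4.82
ee_pos: [0.425, -0.1613, 0.0191]
tcp_rot: [-180.0, -0.0, 95.8]
wrist_force: [1.5, -1.0, -0.4]
gripper_width: 0.088
```

Run:
```python
from path import *
st=ctrl.get_state();print(st['ee_pos'],st['tcp_rot'],st['wrist_force'])
t=cams.snapshot('top')[:,:,::-1]; s=cams.snapshot('side')[:,:,::-1]
cv2.imwrite('pics/t2.png',np.hstack([cv2.resize(t[120:320,200:420],None,fx=1.8,fy=1.8),cv2.resize(s[130:330,200:400],None,fx=1.8,fy=1.8)]))
rows(np.r_[.205:.4:.011],.018)
```

```text
len [0.         0.02830071 0.13213452 0.22347525 0.30372293 0.36534371
 0.4696866  0.58795748]
[ 0.42495729 -0.1613272   0.01913737] [-1.79961402e+02 -2.90014219e-02  9.57536591e+01] [ 1.50170628 -0.96738912 -0.36389927]
[8.78, 1.3, -0.1, 0.1, 0, 0, 0.21], [8.78, 2.4, -0.2, 0.1, 0, 0, 0.37], [8.78, 3.5, -0.2, 0.1, 0, 0, 0.52], [8.78, 4.6, -0.2, 0.1, 0, 0, 0.67], [8.78, 5.7, -0.2, 0.1, 0, 0, 0.81], [8.78, 6.8, -0.2, 0.1, 0, 0, 0.95], [8.78, 7.9, -0.2, 0.1, 0, 0, 1.10], [8.78, 9.0, -0.1, 0.1, 0, 0, 1.26], [8.78, 10.1, -0.1, 0.1, 0, 0, 1.44], [8.78, 11.2, -0.0, 0.1, 0, 0, 1.65], [8.78, 12.3, 0.0, 0.1, 0, 0, 1.91], [8.78, 13.4, 0.1, 0.1, 0, 0, 2.22], [8.78, 14.5, 0.2, 0.1, 0, 0, 2.57], [8.78, 15.6, 0.3, 0.1, 0, 0, 2.94], [8.78, 16.7, 0.4, 0.1, 0, 0, 3.29], [8.78, 17.7, 0.5, 0.1, 0, 0, 3.61], [8.78, 18.8, 0.7, 0.1, 0, 0, 3.93], [8.78, 19.9, 1.0, 0.1, 0, 0, 4.25],
```

View pics/t2.png

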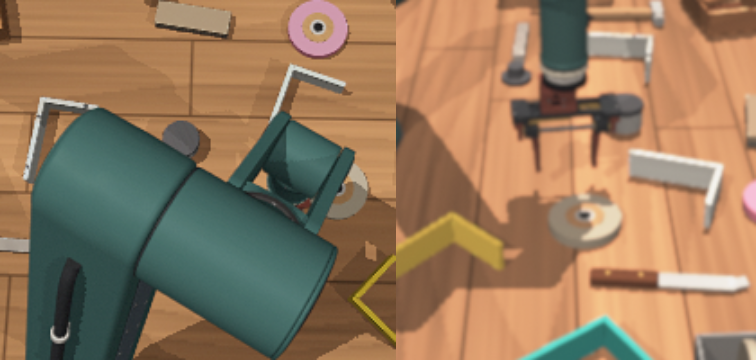

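Run:
```python
from path import *
st=ctrl.get_state();print(st['t'],st['ee_pos'],st['joint_pos'])
print(proj('side',[st['ee_pos'],[.4535,-.271,.02],[.4708,-.3484,.0026]]))
s=cams.snapshot('side')[:,:,::-1]; t=cams.snapshot('top')[:,:,::-1]
cv2.imwrite('pics/s3.png',cv2.resize(s[130:290,200:400],None,fx=4,fy=3.7,interpolation=cv2.INTER_CUBIC))
cv2.imwrite('pics/t3.png',cv2.resize(t[130:330,200:440],None,fx=3,fy=3,interpolation=cv2.INTER_CUBIC))
```

```text
len [0.         0.02830071 0.13213452 0.22347525 0.30372293 0.36534371
 0.4696866  0.58795748]
4.9167 [ 0.42508648 -0.16162772  0.01916291] [-2.95290793e+01  2.42899997e+01  1.14895221e+02 -4.96718822e-03
  4.08631752e+01 -3.53786914e+01]
[[294.56562696 228.12203406]
 [304.75031328 249.50669686]
 [311.70922073 271.19672787]]
```

View pics/s3.png

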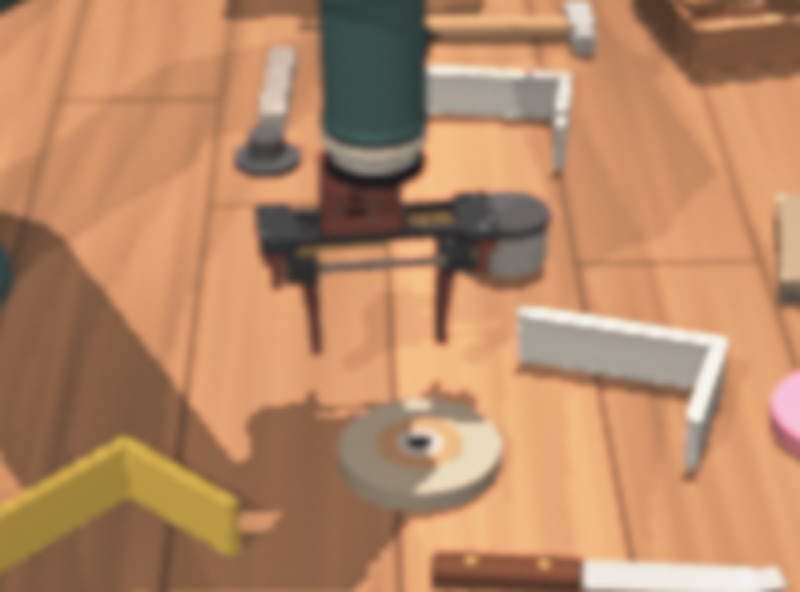

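View pics/t3.png

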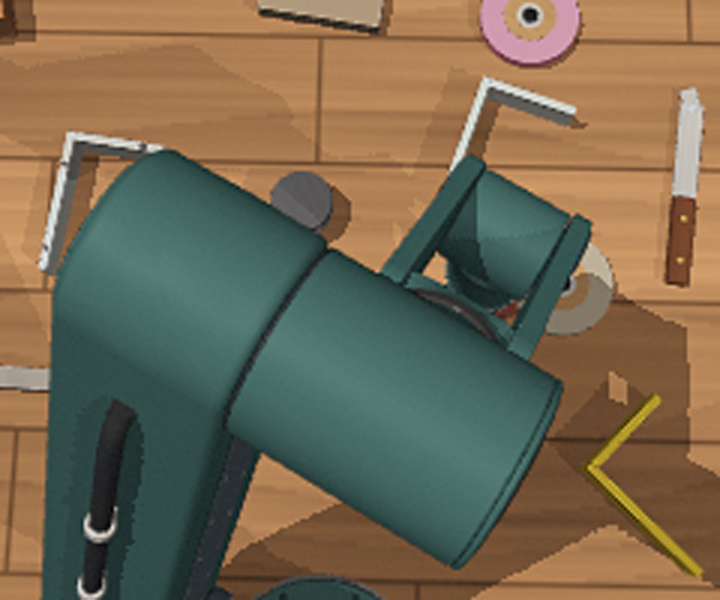

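Run:
```python
from go import *
def tipz(ee,yaw,uv):
    c,M=cal('side'); r=np.radians(yaw); n=np.array([np.cos(r),np.sin(r),0]); ty=np.array([np.sin(r),-np.cos(r),0])
    for q in uv:
        d=M@np.array([(q[0]-c['cx'])/c['fx'],(q[1]-c['cy'])/c['fy'],1]); t=n@(ee-c['origin'])/(n@d); p=c['origin']+t*d
        print(q,'z',p[2],'jaw',ty@(p-ee))
tipz(np.array([.425,-.1613,.0191]),95.8,[(279.5,225),(310,222)])
tipz(np.array([.4708,-.3484,.0166]),103,[(296,266),(329.3,260)])
s=ctrl.get_state();print(s['t'],s['ee_pos'],s['gripper_width'])
```

```text
(279.5, 225) z 0.03545662867971877 jaw -0.0463910069136481
(310, 222) z 0.03749300652977017 jaw 0.048587368170138936
(296, 266) z 0.03176754521521763 jaw -0.04537478962546674
(329.3, 260) z 0.03215952778768216 jaw 0.05139783895542343
5.0167 [ 0.42606846 -0.16300611  0.01926617] 0.08798634123538024
```

Run:
```python
from go import *
inc([(.425,-.163,.06,96),(.4715,-.352,.06,103),(.4715,-.352,.0,103)])
```

```text
[ 4.25e-01 -1.63e-01  6.00e-02  9.60e+01] -> [ 0.01 -0.1  -4.07] [ 0.    0.01 -0.03] n>=1.0 j6~-27
[ 4.715e-01 -3.520e-01  6.000e-02  1.030e+02] -> [-19.27   2.6   -4.06] [ 0.    0.01 -1.19] n>=4.8 j6~-50
[  0.4715  -0.352    0.     103.    ] -> [-19.26   2.6    1.94] [ 0.    0.01 -1.19] n>=4.7 j6~-50
```

Emit:
play_rows([
  [8.78,0,0,-4,0,0,0],
  [8.78,0,0,-4,0,0,0],
  [8.78,-19.3,2.6,-4,0,0,-1.2],
  [8.78,-19.3,2.6,-4,0,0,-1.2],
  [8.78,-19.3,2.6,-4,0,0,-1.2],
  [8.78,-19.3,2.6,-4,0,0,-1.2],
  [8.78,-19.3,2.6,-4,0,0,-1.2],
  [8.78,-19.3,2.6,-4,0,0,-1.2],
  [8.78,-19.3,2.6,-4,0,0,-1.2],
  [8.78,-19.3,2.6,-1,0,0,-1.2],
  [8.78,-19.3,2.6,0,0,0,-1.2],
  [8.78,-19.3,2.6,0.4,0,0,-1.2],
  [8.78,-19.3,2.6,0.8,0,0,-1.2],
  [8.78,-19.3,2.6,1.0,0,0,-1.2],
  [8.78,-19.3,2.6,1.0,0,0,-1.2],
])

```text
t: 6.27
ee_pos: [0.4712, -0.3519, 0.0094]
tcp_rot: [-180.0, 0.0, 103.0]
wrist_force: [-0.5, -0.0, 1.3]
gripper_width: 0.088
```

Run:
```python
from go import *
s=ctrl.get_state();print(s['t'],s['ee_pos'],s['tcp_rot'],s['wrist_force'])
cv2.imwrite('pics/s4.png',cv2.resize(cams.snapshot('side')[200:290,250:370,::-1],None,fx=6,fy=6,interpolation=cv2.INTER_CUBIC))
```

```text
6.2667 [ 0.47118903 -0.35191342  0.009428  ] [-1.79999978e+02  6.05972967e-03  1.03017582e+02] [-5.20851412e-01 -2.72917671e-04  1.31826491e+00]
```

View pics/s4.png

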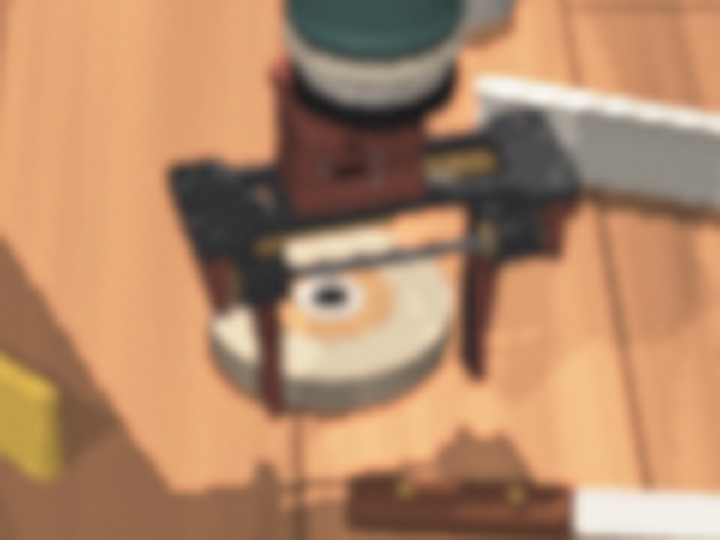

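Emit:
play_rows([
  [8.78,0,0,0.3,0,0,0],
  [8.78,0,0,0.6,0,0,0],
  [8.78,0,0,0.8,0,0,0],
  [8.78,0,0,1.0,0,0,0],
  [8.78,0,0,1.0,0,0,0],
])

```text
t: 6.73
ee_pos: [0.4708, -0.3521, -0.0012]
tcp_rot: [-180.0, -0.0, 103.0]
wrist_force: [-0.3, 0.8, -0.4]
gripper_width: 0.0875
```

Run:
```python
from go import *
s=ctrl.get_state();print(s['t'],s['ee_pos'],s['tcp_rot'],s['wrist_force'])
cv2.imwrite('pics/s5.png',cv2.resize(cams.snapshot('side')[200:290,250:370,::-1],None,fx=6,fy=6,interpolation=cv2.INTER_CUBIC))
```

```text
6.7333 [ 0.470828   -0.35211967 -0.00119646] [-1.79977299e+02 -2.34543996e-02  1.02987424e+02] [-0.25613343  0.76486994 -0.41577279]
```

View pics/s5.png

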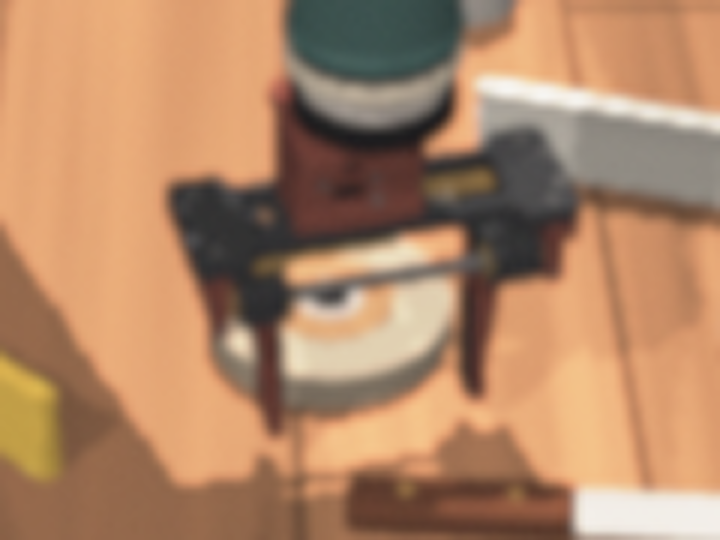

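```bash
cat >> go.py <<'E'
def tipz(ee,yaw,uv):
    c,M=cal('side'); r=np.radians(yaw); n=np.array([np.cos(r),np.sin(r),0]); ty=np.array([np.sin(r),-np.cos(r),0])
    for q in uv:
        d=M@np.array([(q[0]-c['cx'])/c['fx'],(q[1]-c['cy'])/c['fy'],1]); t=n@(ee-c['origin'])/(n@d); p=c['origin']+t*d
        print(q,'z',p[2],'jaw',ty@(p-ee))
E
python3 - <<'E'
from go import *
tipz(np.array([.4708,-.352,-.0012]),103,[(295.5,272.2),(329.2,265.8)])
tipz(np.array([.4712,-.352,.0094]),103,[(295.5,268.7),(329.2,262.7)])
E
```

```text
(295.5, 272.2) z 0.012757849096979856 jaw -0.047116043949717475
(329.2, 265.8) z 0.013995506947895642 jaw 0.05126134277781083
(295.5, 268.7) z 0.025502011246651968 jaw -0.04735591194561206
(329.2, 262.7) z 0.02547697911976654 jaw 0.05057630371395186
```

Emit:
play_rows([
  [8.78,0,0,0.3,0,0,0],
  [8.78,0,0,0.6,0,0,0],
  [8.78,0,0,0.7,0,0,0],
  [8.78,0,0,0.7,0,0,0],
])

```text
t: 7.12
ee_pos: [0.4707, -0.352, -0.0083]
tcp_rot: [-180.0, -0.0, 103.0]
wrist_force: [0.2, 1.0, 0.8]
gripper_width: 0.0875
```

Run:
```python
from path import *
st=ctrl.get_state();print(st['ee_pos'],st['wrist_force'])
z=st['ee_pos'][2]
W[0,:2]=st['ee_pos'][:2]
rows(np.r_[.01:.035:.0065,.045:.2:.011],z)
```

```text
len [0.         0.02830071 0.13213452 0.22347525 0.30372293 0.36534371
 0.4696866  0.58795748]
[ 0.47074655 -0.35203334 -0.00825076] [0.21712049 1.0028567  0.80236243]
[8.78, 1.4, 0.1, 0.0, 0, 0, -0.00], [8.78, 2.0, 0.1, 0.0, 0, 0, -0.00], [8.78, 2.7, 0.1, 0.0, 0, 0, -0.00], [8.78, 3.3, 0.1, 0.0, 0, 0, -0.00], [8.78, 4.9, 0.1, 0.0, 0, 0, 0.02], [8.78, 6.0, 0.1, 0.0, 0, 0, 0.05], [8.78, 7.1, 0.1, 0.0, 0, 0, 0.09], [8.78, 8.2, 0.0, 0.0, 0, 0, 0.14], [8.78, 9.2, -0.0, -0.0, 0, 0, 0.21], [8.78, 10.3, -0.1, -0.0, 0, 0, 0.28], [8.78, 11.4, -0.1, -0.0, 0, 0, 0.35], [8.78, 12.5, -0.1, -0.0, 0, 0, 0.43], [8.78, 13.6, -0.1, -0.0, 0, 0, 0.50], [8.78, 14.7, -0.2, -0.0, 0, 0, 0.60], [8.78, 15.9, -0.2, -0.0, 0, 0, 0.71], [8.78, 17.0, -0.2, -0.0, 0, 0, 0.85], [8.78, 18.1, -0.2, -0.0, 0, 0, 0.99], [8.78, 19.2, -0.2, -0.0, 0, 0, 1.15], [8.78, 20.3, -0.2, -0.0, 0, 0, 1.31],
```

Push a short way first and check.

Emit:
play_rows([
  [8.78,0.8,0,0,0,0,0],
  [8.78,1.4,0,0,0,0,0],
  [8.78,2.0,0,0,0,0,0],
  [8.78,2.6,0,0,0,0,0],
  [8.78,3.2,0,0,0,0,0],
  [8.78,4.0,0,0,0,0,0],
  [8.78,5.0,0,0,0,0,0.02],
  [8.78,6.0,0,0,0,0,0.05],
  [8.78,7.0,0,0,0,0,0.1],
  [8.78,7.5,0,0,0,0,0.12],
])

```text
t: 7.95
ee_pos: [0.4539, -0.2779, -0.0076]
tcp_rot: [-180.0, 0.0, 102.3]
wrist_force: [1.2, -3.9, 0.7]
gripper_width: 0.088
```

Run:
```python
from path import *
st=ctrl.get_state();print(st['ee_pos'],st['wrist_force'])
cv2.imwrite('pics/s6.png',cv2.resize(cams.snapshot('side')[190:290,240:380,::-1],None,fx=5,fy=5,interpolation=cv2.INTER_CUBIC))
rows(np.r_[.087:.3:.011],-.0083)
```

```text
len [0.         0.02830071 0.13213452 0.22347525 0.30372293 0.36534371
 0.4696866  0.58795748]
[ 0.45388366 -0.27794005 -0.00762158] [ 1.17595982 -3.90978825  0.6742221 ]
[8.78, 1.4, -0.0, 0.1, 0, 0, 0.08], [8.78, 2.5, -0.1, 0.1, 0, 0, 0.14], [8.78, 3.6, -0.1, 0.1, 0, 0, 0.22], [8.78, 4.7, -0.2, 0.1, 0, 0, 0.29], [8.78, 5.8, -0.2, 0.1, 0, 0, 0.37], [8.78, 6.9, -0.2, 0.1, 0, 0, 0.46], [8.78, 8.0, -0.3, 0.1, 0, 0, 0.57], [8.78, 9.1, -0.3, 0.1, 0, 0, 0.70], [8.78, 10.2, -0.3, 0.1, 0, 0, 0.85], [8.78, 11.3, -0.3, 0.1, 0, 0, 1.01], [8.78, 12.4, -0.3, 0.1, 0, 0, 1.17], [8.78, 13.5, -0.3, 0.1, 0, 0, 1.33], [8.78, 14.6, -0.2, 0.1, 0, 0, 1.48], [8.78, 15.7, -0.1, 0.1, 0, 0, 1.63], [8.78, 16.8, -0.0, 0.1, 0, 0, 1.78], [8.78, 17.9, 0.1, 0.1, 0, 0, 1.92], [8.78, 18.9, 0.3, 0.1, 0, 0, 2.06], [8.78, 20.0, 0.4, 0.1, 0, 0, 2.21], [8.78, 21.1, 0.6, 0.1, 0, 0, 2.38], [8.78, 22.2, 0.8, 0.1, 0, 0, 2.57],
```

View pics/s6.png

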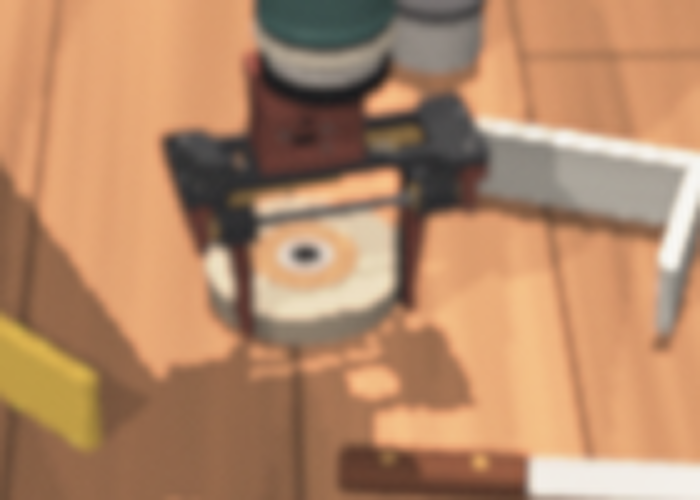

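Emit:
play_rows([
  [8.78,0.9,0,0,0,0,0.05],
  [8.78,1.9,0,0,0,0,0.1],
  [8.78,3.0,-0.1,0,0,0,0.18],
  [8.78,4.1,-0.1,0,0,0,0.25],
  [8.78,5.2,-0.2,0,0,0,0.33],
  [8.78,6.3,-0.2,0,0,0,0.42],
  [8.78,7.4,-0.3,0,0,0,0.52],
  [8.78,8.5,-0.3,0,0,0,0.64],
  [8.78,9.6,-0.3,0,0,0,0.77],
  [8.78,10.7,-0.3,0,0,0,0.92],
  [8.78,11.8,-0.3,0,0,0,1.08],
  [8.78,12.9,-0.3,0,0,0,1.24],
  [8.78,14.0,-0.2,0,0,0,1.4],
  [8.78,15.1,-0.1,0,0,0,1.55],
  [8.78,16.2,0,0,0,0,1.7],
  [8.78,17.3,0,0,0,0,1.84],
  [8.78,18.4,0.2,0,0,0,1.99],
  [8.78,19.5,0.3,0,0,0,2.13],
  [8.78,20.4,0.5,0,0,0,2.28],
  [8.78,21.0,0.6,0,0,0,2.35],
])

```text
t: 9.67
ee_pos: [0.4138, -0.0713, -0.0078]
tcp_rot: [-179.9, -0.0, 88.2]
wrist_force: [-1.2, -5.7, 2.6]
gripper_width: 0.0876
```

Run:
```python
from path import *
st=ctrl.get_state();print(st['ee_pos'],st['wrist_force'])
cv2.imwrite('pics/s7.png',cv2.resize(cams.snapshot('side')[140:290,220:390,::-1],None,fx=4,fy=4,interpolation=cv2.INTER_CUBIC))
rows(np.r_[.297:.485:.011],-.0077)
```

```text
len [0.         0.02830071 0.13213452 0.22347525 0.30372293 0.36534371
 0.4696866  0.58795748]
[ 0.41378255 -0.07130817 -0.00780761] [-1.24527899 -5.74338563  2.58190875]
[8.78, 1.3, -0.0, -0.0, 0, 0, 0.23], [8.78, 2.4, -0.1, -0.0, 0, 0, 0.45], [8.78, 3.5, -0.2, -0.0, 0, 0, 0.73], [8.78, 4.6, -0.3, -0.0, 0, 0, 1.06], [8.78, 5.7, -0.3, -0.0, 0, 0, 1.42], [8.78, 6.8, -0.4, -0.0, 0, 0, 1.78], [8.78, 7.9, -0.4, -0.0, 0, 0, 2.12], [8.78, 9.0, -0.4, -0.0, 0, 0, 2.44], [8.78, 10.1, -0.4, -0.0, 0, 0, 2.76], [8.78, 11.2, -0.2, -0.0, 0, 0, 3.08], [8.78, 12.3, 0.0, -0.0, 0, 0, 3.39], [8.78, 13.3, 0.3, -0.0, 0, 0, 3.71], [8.78, 14.4, 0.6, -0.0, 0, 0, 4.01], [8.78, 15.5, 0.9, -0.0, 0, 0, 4.31], [8.78, 16.6, 1.3, -0.0, 0, 0, 4.59], [8.78, 17.6, 1.6, -0.0, 0, 0, 4.85], [8.78, 18.6, 2.0, -0.0, 0, 0, 5.10], [8.78, 19.6, 2.3, -0.0, 0, 0, 5.33],
```

View pics/s7.png

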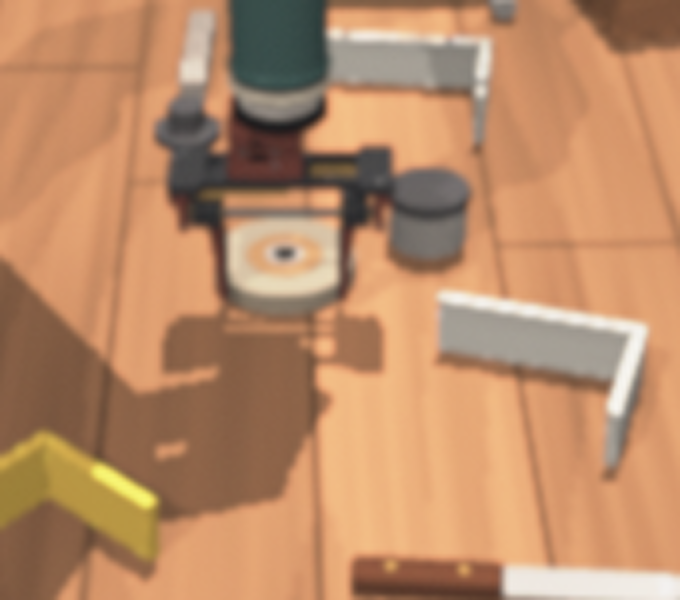

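Emit:
play_rows([
  [8.78,0.9,0,0,0,0,0.18],
  [8.78,1.9,0,0,0,0,0.35],
  [8.78,3.0,-0.1,0,0,0,0.6],
  [8.78,4.1,-0.2,0,0,0,0.9],
  [8.78,5.2,-0.3,0,0,0,1.25],
  [8.78,6.3,-0.4,0,0,0,1.6],
  [8.78,7.4,-0.4,0,0,0,1.95],
  [8.78,8.5,-0.4,0,0,0,2.3],
  [8.78,9.6,-0.4,0,0,0,2.6],
  [8.78,10.7,-0.3,0,0,0,2.95],
  [8.78,11.8,-0.1,0,0,0,3.25],
  [8.78,12.9,0.2,0,0,0,3.55],
  [8.78,14.0,0.5,0,0,0,3.9],
  [8.78,15.1,0.8,0,0,0,4.2],
  [8.78,16.1,1.1,0,0,0,4.45],
  [8.78,17.1,1.4,0,0,0,4.7],
  [8.78,17.8,1.7,0,0,0,4.9],
  [8.78,18.4,1.9,0,0,0,5.05],
  [8.78,18.4,1.9,0,0,0,5.05],
])

```text
t: 11.3
ee_pos: [0.4352, 0.1107, -0.0083]
tcp_rot: [-179.6, 0.3, 57.9]
wrist_force: [-3.4, -3.9, 6.2]
gripper_width: 0.0878
```

Run:
```python
from path import *
st=ctrl.get_state();print(st['ee_pos'],st['tcp_rot'],st['wrist_force'])
s=cams.snapshot('side')[:,:,::-1];cv2.imwrite('pics/s8r.png',s)
cv2.imwrite('pics/s8.png',cv2.resize(s[120:250,230:400],None,fx=4.5,fy=4.5,interpolation=cv2.INTER_CUBIC))
rows(np.r_[.475:.6:.006],-.0078)
```

```text
len [0.         0.02830071 0.13213452 0.22347525 0.30372293 0.36534371
 0.4696866  0.58795748]
[ 0.43522268  0.11070211 -0.00832146] [-179.63414373    0.30924286   57.88750495] [-3.44904048 -3.91477359  6.16570699]
[8.78, 0.7, 0.1, -0.1, 0, 0, 0.10], [8.78, 1.3, -0.0, -0.1, 0, 0, 0.23], [8.78, 1.9, -0.1, -0.1, 0, 0, 0.36], [8.78, 2.5, -0.2, -0.1, 0, 0, 0.48], [8.78, 3.1, -0.2, -0.1, 0, 0, 0.61], [8.78, 3.7, -0.2, -0.1, 0, 0, 0.73], [8.78, 4.2, -0.3, -0.1, 0, 0, 0.85], [8.78, 4.8, -0.3, -0.1, 0, 0, 0.97], [8.78, 5.4, -0.3, -0.1, 0, 0, 1.08], [8.78, 6.0, -0.3, -0.1, 0, 0, 1.19], [8.78, 6.7, -0.3, -0.1, 0, 0, 1.30], [8.78, 7.3, -0.2, -0.1, 0, 0, 1.41], [8.78, 7.9, -0.2, -0.1, 0, 0, 1.52], [8.78, 8.5, -0.1, -0.1, 0, 0, 1.62], [8.78, 9.1, -0.1, -0.1, 0, 0, 1.72], [8.78, 9.7, 0.0, -0.1, 0, 0, 1.81], [8.78, 10.3, 0.1, -0.1, 0, 0, 1.91], [8.78, 10.9, 0.2, -0.1, 0, 0, 2.00], [8.78, 11.6, 0.3, -0.1, 0, 0, 2.08], [8.78, 12.2, 0.4, -0.1, 0, 0, 2.17], [8.78, 12.8, 0.5, -0.1, 0, 0, 2.24],
```

View pics/s8.png

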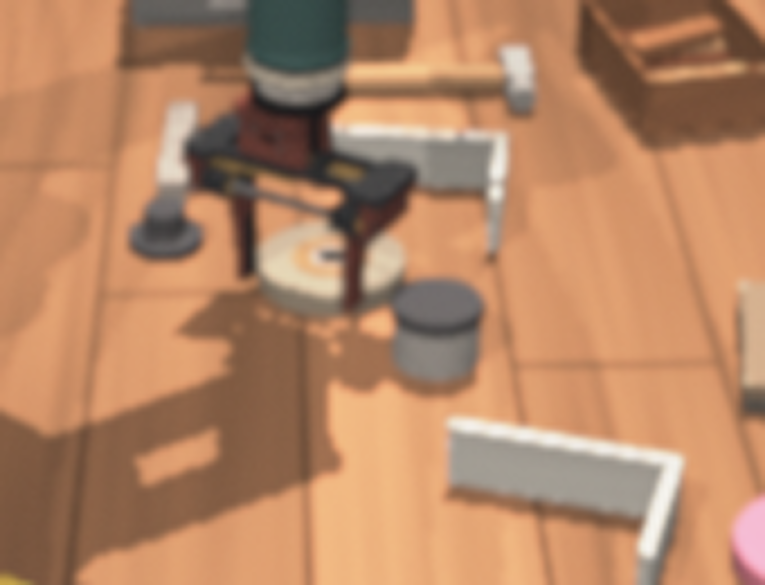

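Run:
```python
from go import *
print(cast('side',(302.4,177.1),.02))
ee=np.array([.4352,.1107]);h=np.radians(57.9);print(ee+.051*np.array([np.cos(h),np.sin(h)]))
```

```text
[[0.45773455 0.15191251 0.02      ]]
[0.46230133 0.15390322]
```

Emit:
play_rows([
  [8.78,0.1,0,-0.2,0,0,0],
  [8.78,0.7,0,-0.2,0,0,0.1],
  [8.78,1.3,0,-0.2,0,0,0.23],
  [8.78,1.9,-0.1,-0.2,0,0,0.36],
  [8.78,2.5,-0.2,-0.2,0,0,0.48],
  [8.78,3.1,-0.2,-0.2,0,0,0.61],
  [8.78,3.7,-0.2,-0.2,0,0,0.73],
  [8.78,4.2,-0.3,-0.2,0,0,0.85],
  [8.78,4.8,-0.3,-0.2,0,0,0.97],
  [8.78,5.4,-0.3,-0.2,0,0,1.08],
  [8.78,6.0,-0.3,-0.2,0,0,1.19],
  [8.78,6.7,-0.3,-0.2,0,0,1.3],
  [8.78,7.3,-0.2,-0.2,0,0,1.41],
  [8.78,7.9,-0.2,-0.2,0,0,1.52],
  [8.78,8.5,-0.1,-0.2,0,0,1.62],
  [8.78,9.1,-0.1,-0.2,0,0,1.72],
  [8.78,9.6,0,-0.2,0,0,1.8],
  [8.78,10.0,0.1,-0.2,0,0,1.9],
  [8.78,10.2,0.1,-0.2,0,0,1.9],
])

```text
t: 12.93
ee_pos: [0.4919, 0.1959, -0.0065]
tcp_rot: [-179.8, 0.3, 46.4]
wrist_force: [-5.2, -5.3, 4.4]
gripper_width: 0.0875
```

Run:
```python
from go import *
st=ctrl.get_state();print(st['ee_pos'],st['tcp_rot'],st['wrist_force'])
h=np.radians(st['tcp_rot'][2]);print(st['ee_pos'][:2]+.051*np.array([np.cos(h),np.sin(h)]))
s=cams.snapshot('side')[:,:,::-1];cv2.imwrite('pics/s9r.png',s)
cv2.imwrite('pics/s9.png',cv2.resize(s[110:220,250:370],None,fx=6,fy=5.4,interpolation=cv2.INTER_CUBIC))
inc([(.5024,.2109,-.006,45)])
```

```text
[ 0.49190536  0.19592176 -0.00646655] [-179.80742592    0.3347492    46.42403794] [-5.18389085 -5.27895966  4.4025593 ]
[0.52706046 0.23286927]
[ 5.024e-01  2.109e-01 -6.000e-03  4.500e+01] -> [ 1.76 -0.28 -0.05] [-0.03  0.05  0.24] n>=0.4 j6~68
```

View pics/s9.png

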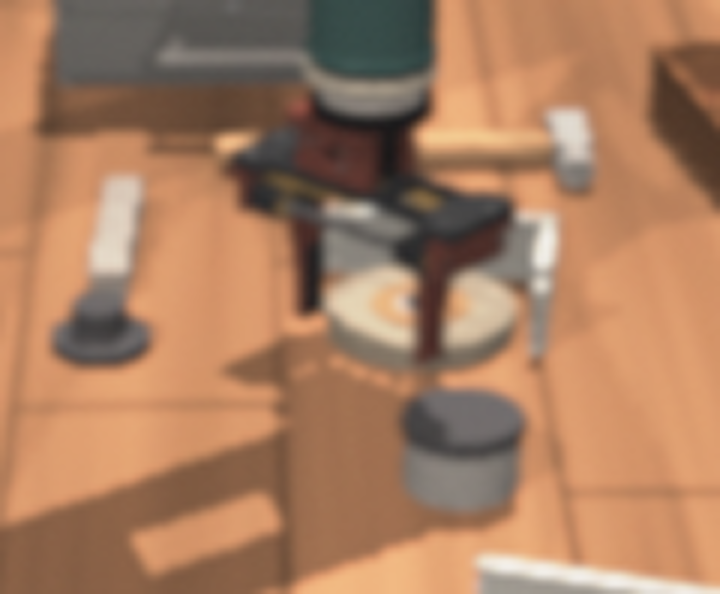

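Emit:
play_rows([
  [8.78,0.3,0,-0.1,0,0,0],
  [8.78,0.6,-0.1,-0.1,0,0,0.1],
  [8.78,0.8,-0.1,-0.1,0,0,0.1],
  [8.78,1.0,-0.2,-0.1,0,0,0.2],
  [8.78,1.2,-0.2,-0.1,0,0,0.2],
])

```text
t: 13.4
ee_pos: [0.5017, 0.2068, -0.0051]
tcp_rot: [-180.0, 0.0, 45.2]
wrist_force: [-1.4, -2.0, -2.2]
gripper_width: 0.0878
```

Emit:
play_rows([
  [8.78,0.15,0,0,0,0,0],
  [8.78,0.3,0,0,0,0,0],
  [8.78,0.3,0,0,0,0,0],
])

```text
t: 13.65
ee_pos: [0.5033, 0.2084, -0.0051]
tcp_rot: [-179.9, 0.1, 45.3]
wrist_force: [-4.1, -2.4, -1.2]
gripper_width: 0.088
```

Run:
```python
from go import *
st=ctrl.get_state();print(st['ee_pos'],st['tcp_rot'],st['wrist_force'])
s=cams.snapshot('side')[:,:,::-1];cv2.imwrite('pics/s10r.png',s)
cv2.imwrite('pics/s10.png',cv2.resize(s[110:220,250:370],None,fx=6,fy=5.4,interpolation=cv2.INTER_CUBIC))
```

```text
[ 0.50334846  0.20839757 -0.00513798] [-1.79945587e+02  1.13436680e-01  4.52698347e+01] [-4.08544568 -2.43402722 -1.16738581]
```

View pics/s10.png

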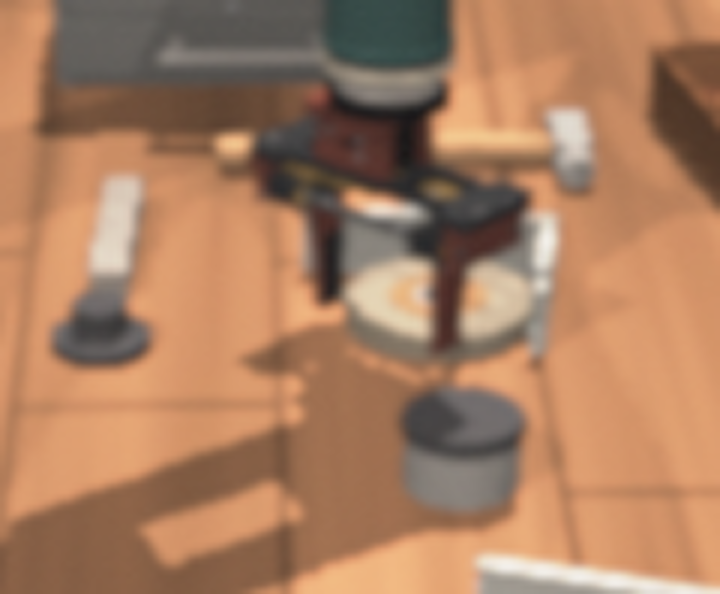

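Emit:
play_rows([
  [8.78,0.15,0,0,0,0,0],
  [8.78,0.3,0,0,0,0,0],
  [8.78,0.3,0,0,0,0,0],
])

```text
t: 13.95
ee_pos: [0.5034, 0.2092, -0.0054]
tcp_rot: [-179.9, 0.3, 45.3]
wrist_force: [-6.9, -6.6, 0.9]
gripper_width: 0.088
```

Emit:
play_rows([
  [8.78,0.15,0,0,0,0,0],
  [8.78,0.3,0,0,0,0,0],
  [8.78,0.3,0,0,0,0,0],
])

```text
t: 14.2
ee_pos: [0.5037, 0.2101, -0.0055]
tcp_rot: [-179.8, 0.5, 45.3]
wrist_force: [-10.3, -11.4, 4.3]
gripper_width: 0.0875
```

Run:
```python
from go import *
p=(.5045,.2108,-.0055,45.3)
inc([(.45,.16,.0,45.3),(.45,.16,.16,60),(.55,0,.18,110),(.64,-.166,.15,161)],start=p)
```

```text
[ 0.45  0.16  0.   45.3 ] -> [-7.44 -0.3  -0.55] [0. 0. 0.] n>=1.8 j6~64
[ 0.45  0.16  0.16 60.  ] -> [ -7.44  -0.3  -16.55] [ 0.    0.   -2.45] n>=4.4 j6~50
[  0.55   0.     0.18 110.  ] -> [-11.78  18.06 -18.55] [  0.     0.   -10.78] n>=9.0 j6~-20
[ 6.40e-01 -1.66e-01  1.50e-01  1.61e+02] -> [-17.25  36.14 -15.55] [  0.     0.   -19.28] n>=16.2 j6~-86
```

Emit:
play_rows([
  [8.78,-1,0,-0.2,0,0,0],
  [8.78,-3,0,-0.4,0,0,0],
  [8.78,-5,0,-0.5,0,0,0],
  [8.78,-7,-0.3,-1,0,0,0],
  [8.78,-7.4,-0.3,-5,0,0,0],
  [8.78,-7.4,-0.3,-9,0,0,-0.8],
  [4,-7.4,-0.3,-13,0,0,-1.6],
  [4,-7.4,-0.3,-16.5,0,0,-2.5],
  [4,-11.8,18,-18.5,0,0,-10.8],
  [4,-11.8,18,-18.5,0,0,-10.8],
  [4,-11.8,18,-18.5,0,0,-10.8],
  [4,-11.8,18,-18.5,0,0,-10.8],
  [4,-11.8,18,-18.5,0,0,-10.8],
  [4,-11.8,18,-18.5,0,0,-10.8],
  [4,-17.2,36.1,-15.5,0,0,-19.3],
  [4,-17.2,36.1,-15.5,0,0,-19.3],
  [4,-17.2,36.1,-15.5,0,0,-19.3],
  [4,-17.2,36.1,-15.5,0,0,-19.3],
  [4,-17.2,36.1,-15.5,0,0,-19.3],
  [4,-17.2,36.1,-15.5,0,0,-19.3],
])

```text
t: 15.87
ee_pos: [0.6483, -0.1694, 0.1502]
tcp_rot: [180.0, 0.4, 144.3]
wrist_force: [0.7, 0.3, 0.7]
gripper_width: 0.0403
```

Run:
```python
from go import *
st=ctrl.get_state();print(st['t'],st['ee_pos'],st['tcp_rot'],st['wrist_force'],st['gripper_width'])
s=cams.snapshot('side')[:,:,::-1];t=cams.snapshot('top')[:,:,::-1]
cv2.imwrite('pics/s11r.png',s);cv2.imwrite('pics/t11r.png',t)
cv2.imwrite('pics/s11.png',cv2.resize(s[100:300,230:430],None,fx=3,fy=3,interpolation=cv2.INTER_CUBIC))
cv2.imwrite('pics/t11.png',cv2.resize(t[150:280,190:430],None,fx=3.3,fy=3.3,interpolation=cv2.INTER_CUBIC))
print(proj('side',st['ee_pos']))
```

```text
15.8667 [ 0.6483052  -0.16938832  0.15023384] [179.95335298   0.40309739 144.26615229] [0.66381594 0.31761199 0.73318878] 0.0403383823452167
[[368.75233756 192.37655016]]
```

View pics/s11.png

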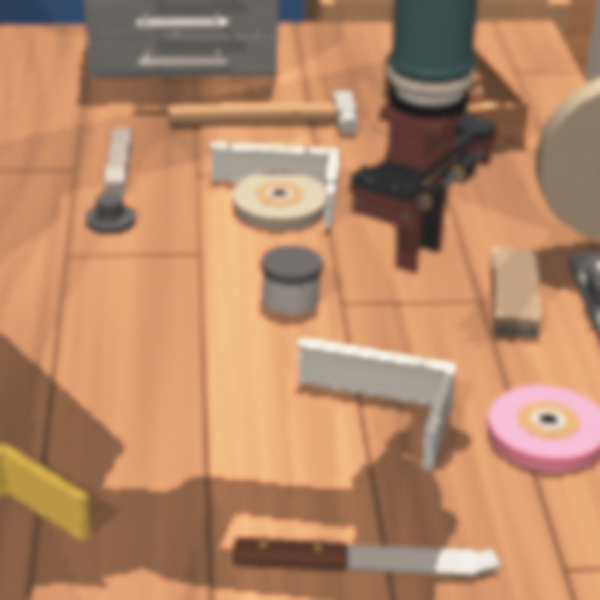

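View pics/t11.png

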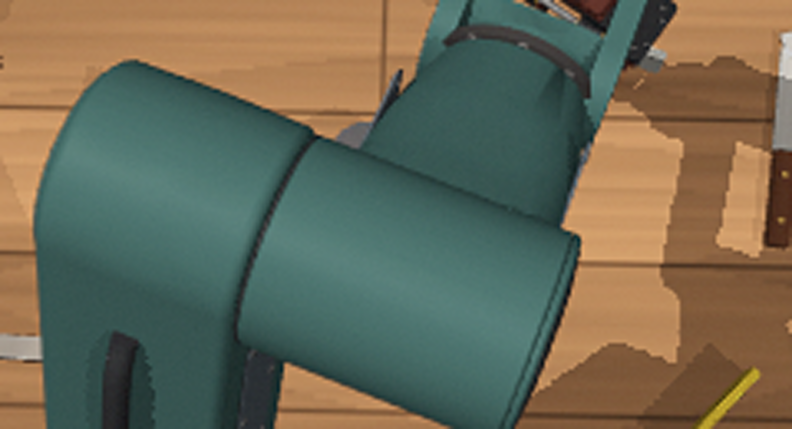

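Run:
```python
from go import *
st=ctrl.get_state();print(st['t'],st['ee_pos'],st['tcp_rot'])
# time of the side shot = the arm still moving ~ yaw144 
tipz(np.array([.6483,-.1694,.1502]),144.3,[(366,189.3),(373.3,182.7)])
cv2.imwrite('pics/s12.png',cv2.resize(cams.snapshot('side')[130:290,310:430,::-1],None,fx=5,fy=3.7,interpolation=cv2.INTER_CUBIC))
```

```text
15.9667 [ 0.64588877 -0.16518865  0.15058519] [179.91729907   0.18790632 144.07800451]
(366, 189.3) z 0.1712743675476921 jaw -0.020078352972778133
(373.3, 182.7) z 0.1708715967551806 jaw 0.026293675159315532
```

View pics/s12.png

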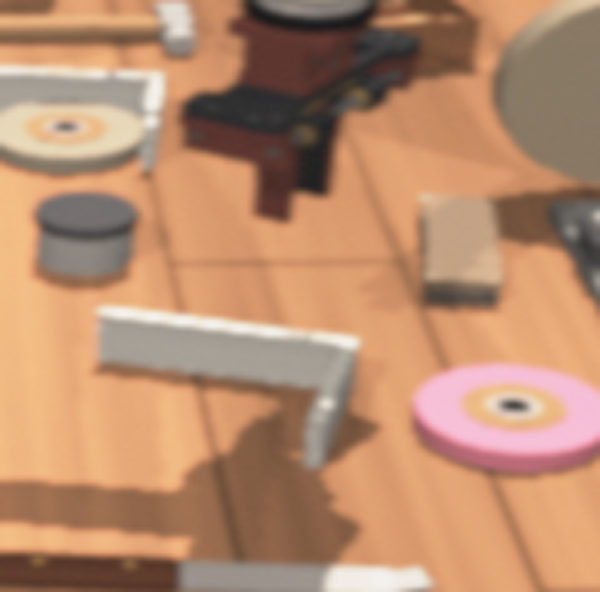

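Run:
```python
from go import *
st=ctrl.get_state();print(st['t'],st['ee_pos'],st['tcp_rot'])
inc([(.6425,-.1655,.15,161.1),(.6425,-.1655,.011,161.1)])
```

```text
16.0167 [ 0.6451871  -0.16398496  0.15070823] [1.79925186e+02 1.33689905e-01 1.43877160e+02]
[ 6.425e-01 -1.655e-01  1.500e-01  1.611e+02] -> [ 0.13 -0.28  0.07] [ 0.01  0.02 -2.87] n>=2.4 j6~-86
[ 6.425e-01 -1.655e-01  1.100e-02  1.611e+02] -> [ 0.16 -0.3  13.97] [ 0.01  0.02 -2.87] n>=3.4 j6~-86
```

Emit:
play_rows([
  [4,0.1,-0.3,0,0,0,-1],
  [4,0.1,-0.3,0,0,0,-2],
  [4,0.1,-0.3,0,0,0,-2.9],
  [4,0.1,-0.3,3,0,0,-2.9],
  [4,0.1,-0.3,6,0,0,-2.9],
  [4,0.1,-0.3,8.5,0,0,-2.9],
  [4,0.1,-0.3,9.5,0,0,-2.9],
  [4,0.1,-0.3,9.5,0,0,-2.9],
  [4,0.1,-0.3,9.5,0,0,-2.9],
])

```text
t: 16.77
ee_pos: [0.6418, -0.1647, 0.0559]
tcp_rot: [180.0, 0.0, 161.5]
wrist_force: [0.4, -0.3, 0.7]
gripper_width: 0.0399
```

Run:
```python
from go import *
st=ctrl.get_state();print(st['t'],st['ee_pos'],st['tcp_rot'])
s=cams.snapshot('side')[:,:,::-1]
cv2.imwrite('pics/s13.png',cv2.resize(s[170:270,310:420],None,fx=6,fy=6,interpolation=cv2.INTER_CUBIC))
inc([(.6425,-.1655,.05,161.1),(.6425,-.1655,.011,161.1)])
```

```text
16.7667 [ 0.6418277  -0.16467262  0.05593478] [1.79996289e+02 3.96969446e-02 1.61466188e+02]
[ 6.425e-01 -1.655e-01  5.000e-02  1.611e+02] -> [ 0.01 -0.04  0.68] [-0.    0.02  0.06] n>=0.2 j6~-86
[ 6.425e-01 -1.655e-01  1.100e-02  1.611e+02] -> [ 0.02 -0.04  4.58] [-0.    0.02  0.06] n>=1.1 j6~-86
```

View pics/s13.png

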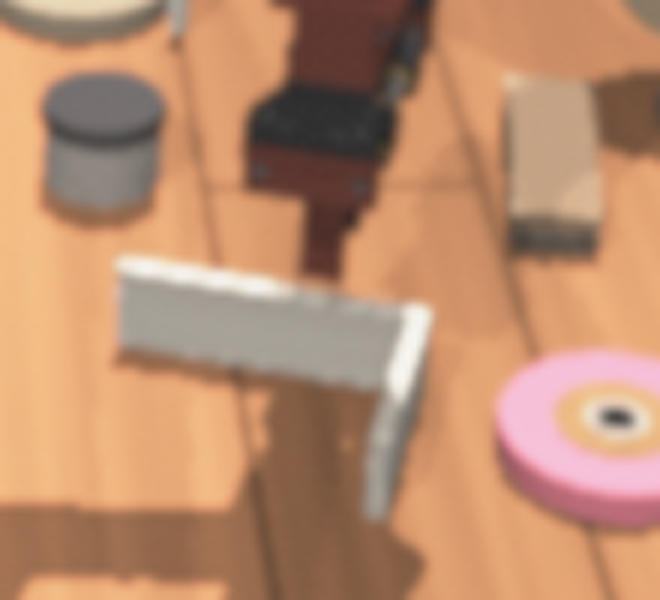

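Run:
```python
from go import *
ee=np.array([.6418,-.1647,.0559]); tipz(ee,161.5,[(363.7,216.3)])
c,M=cal('side');h=np.radians(161.5);ty=np.array([np.sin(h),-np.cos(h),0])
d=M@np.array([(363.7-c['cx'])/c['fx'],(216.3-c['cy'])/c['fy'],1])
for j in(-.025,.025): 
    t=ty@(ee+j*ty-c['origin'])/(ty@d); print(j,c['origin']+t*d)
```

```text
(363.7, 216.3) z 0.07217681235627871 jaw -0.01783039636576314
-0.025 [ 0.63493667 -0.18876587  0.07713143]
0.025 [ 0.64334482 -0.13885458  0.04257847]
```

Emit:
play_rows([
  [4,0,0,1,0,0,0],
  [4,0,0,2,0,0,0],
  [4,0,0,3,0,0,0],
  [4,0,0,4,0,0,0],
  [4,0,0,4.6,0,0,0],
  [4,0,0,4.6,0,0,0],
])

```text
t: 17.32
ee_pos: [0.6398, -0.1647, 0.007]
tcp_rot: [180.0, -0.2, 161.5]
wrist_force: [-0.1, 0.0, 0.0]
gripper_width: 0.0402
```

Run:
```python
from go import *
st=ctrl.get_state();print(st['t'],st['ee_pos'],st['tcp_rot'],st['wrist_force'])
s=cams.snapshot('side')[:,:,::-1];t=cams.snapshot('top')[:,:,::-1]
cv2.imwrite('pics/t14r.png',t)
cv2.imwrite('pics/s14.png',cv2.resize(s[180:270,320:400],None,fx=6.5,fy=6.5,interpolation=cv2.INTER_CUBIC))
cv2.imwrite('pics/t14.png',cv2.resize(t[120:250,190:420],None,fx=3.4,fy=3.4,interpolation=cv2.INTER_CUBIC))
```

```text
17.3167 [ 0.63983252 -0.16472298  0.0069599 ] [179.99982983  -0.20152275 161.50778732] [-0.08452644  0.03793292  0.00658254]
```

View pics/s14.png

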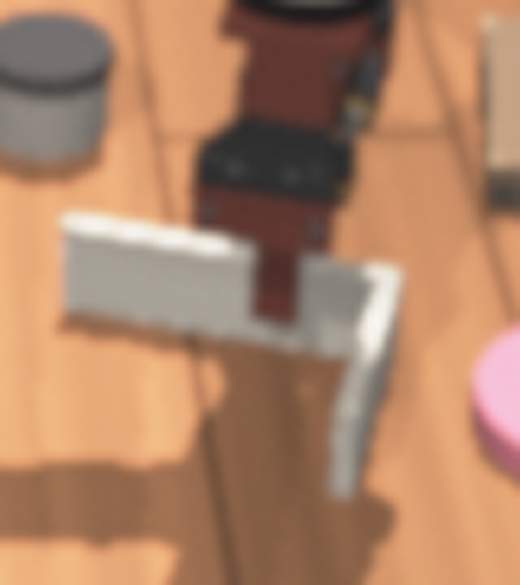

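View pics/t14.png

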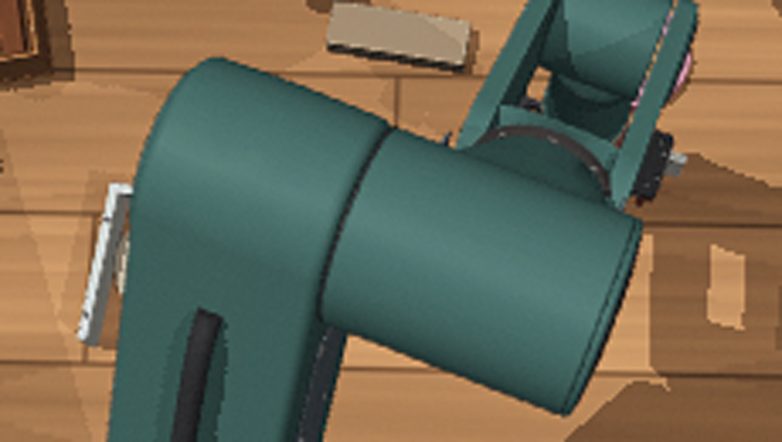

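Run:
```python
from go import *
ee=np.array([.6398,-.1647,.007])
c,M=cal('side');h=np.radians(161.5);ty=np.array([np.sin(h),-np.cos(h),0])
d=M@np.array([(362.3-c['cx'])/c['fx'],(229.2-c['cy'])/c['fy'],1])
for j in(-.025,-.02): 
    t=ty@(ee+j*ty-c['origin'])/(ty@d); print(j,c['origin']+t*d)
```

```text
-0.025 [ 0.63340731 -0.18892334  0.02902142]
-0.02 [ 0.63424254 -0.18393035  0.0253754 ]
```

Emit:
play_rows([
  [3,0,0,0,0,0,0],
  [2,0,0,0,0,0,0],
  [1,0,0,0,0,0,0],
  [0,0,0,0,0,0,0],
  [0,0,0,0,0,0,0],
  [0,0,0,0,0,0,0],
  [0,0,0,0,0,0,0],
  [0,0,0,0,0,0,0],
])

```text
t: 18.08
ee_pos: [0.6416, -0.1654, 0.0095]
tcp_rot: [-180.0, 0.0, 161.5]
wrist_force: [-0.5, -0.1, 2.4]
gripper_width: 0.0098
```

Emit:
play_rows([
  [0,0,0,-0.5,0,0,0],
  [0,0,0,-1.5,0,0,0],
  [0,0,0,-3.5,0,0,0],
  [0,0,0,-6,0,0,0],
  [0,0,0,-8.5,0,0,0],
  [0,0,0,-11,0,0,0],
  [0,0,0,-13,0,0,0],
  [0,0,0,-13,0,0,0],
])

```text
t: 18.75
ee_pos: [0.6442, -0.1661, 0.1443]
tcp_rot: [-180.0, 0.4, 161.5]
wrist_force: [1.1, -0.4, -4.0]
gripper_width: 0.01
```

Run:
```python
from go import *
st=ctrl.get_state();print(st['t'],st['ee_pos'],st['tcp_rot'],st['wrist_force'],st['moment'],st['gripper_width'])
s=cams.snapshot('side')[:,:,::-1]
cv2.imwrite('pics/s15.png',cv2.resize(s[110:270,250:430],None,fx=4.4,fy=3.7,interpolation=cv2.INTER_CUBIC))
inc([(.54,-.03,.14,120),(.5,.1,.14,60)])
```

```text
18.75 [ 0.64419611 -0.16608726  0.14429927] [-179.98243648    0.44548039  161.53712935] [ 1.07224375 -0.36395036 -3.96169554] [ 0.03823684 -0.1731505   0.04487612] 0.009982218384541714
[ 5.4e-01 -3.0e-02  1.4e-01  1.2e+02] -> [14.08  9.61  0.1 ] [0.02 0.05 6.92] n>=5.8 j6~-33
[ 0.5   0.1   0.14 60.  ] -> [21.99 20.67  0.06] [ 0.04  0.04 16.92] n>=14.2 j6~41
```

View pics/s15.png

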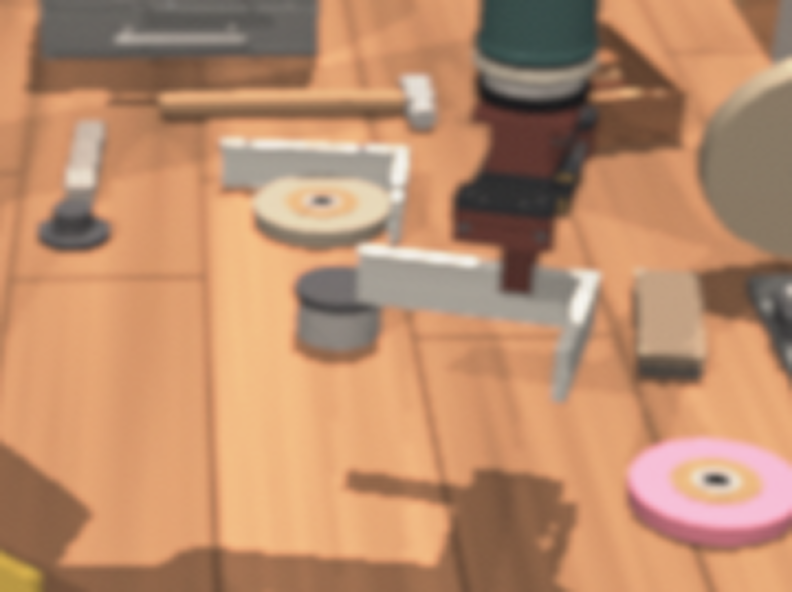

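Emit:
play_rows([
  [0,2,1.4,0,0,0,0.8],
  [0,4.5,3,0,0,0,1.7],
  [0,7,4.7,0,0,0,2.6],
  [0,9,6.2,0,0,0,3.5],
  [0,11,7.7,0,0,0,4.5],
  [0,12.7,8.7,0,0,0,5.5],
  [0,14,9.6,0,0,0,6.5],
  [0,15,11,0,0,0,7.5],
  [0,16,12.4,0,0,0,8.5],
  [0,16.9,13.6,0,0,0,9.5],
  [0,17.7,14.8,0,0,0,10.5],
  [0,18.5,15.8,0,0,0,11.5],
  [0,19.2,16.8,0,0,0,12.5],
  [0,19.9,17.8,0,0,0,13.5],
  [0,20.6,18.7,0,0,0,14.5],
  [0,21.2,19.5,0,0,0,15.4],
  [0,21.7,20.2,0,0,0,16.2],
  [0,22,20.6,0,0,0,16.9],
  [0,22,20.6,0,0,0,16.9],
])

```text
t: 20.38
ee_pos: [0.496, 0.1007, 0.1375]
tcp_rot: [-179.8, 0.1, 60.0]
wrist_force: [-0.2, -0.4, -4.2]
gripper_width: 0.0098
```

Run:
```python
from go import *
st=ctrl.get_state();print(st['t'],st['ee_pos'],st['tcp_rot'],st['wrist_force'],st['gripper_width'])
inc([(.5,.15,.14,-8.5)])
```

```text
20.3833 [0.49601188 0.10069421 0.13751388] [-1.79826163e+02  9.91471546e-02  6.00344650e+01] [-0.16468129 -0.39198142 -4.1877399 ] 0.009757187520393366
[ 0.5   0.15  0.14 -8.5 ] -> [ 4.47 -2.12 -0.25] [-0.02  0.03 11.42] n>=9.6 j6~115
```

Emit:
play_rows([
  [0,0.4,-0.2,0,0,0,1],
  [0,0.8,-0.4,0,0,0,2],
  [0,1.2,-0.6,0,0,0,3],
  [0,1.6,-0.8,0,0,0,4],
  [0,2,-1,0,0,0,5],
  [0,2.4,-1.2,0,0,0,6],
  [0,2.8,-1.4,0,0,0,7],
  [0,3.2,-1.6,0,0,0,8],
  [0,3.6,-1.8,0,0,0,9],
  [0,4,-2,0,0,0,10],
  [0,4.3,-2.1,0,0,0,10.9],
  [0,4.5,-2.1,0,0,0,11.4],
  [0,4.5,-2.1,0,0,0,11.4],
  [0,4.5,-2.1,0,0,0,11.4],
])

```text
t: 21.55
ee_pos: [0.5015, 0.1489, 0.1382]
tcp_rot: [179.9, 0.1, -8.1]
wrist_force: [0.5, -0.1, -5.9]
gripper_width: 0.01
```

Run:
```python
from go import *
st=ctrl.get_state();print(st['t'],st['ee_pos'],st['tcp_rot'],st['wrist_force'],st['gripper_width'])
s=cams.snapshot('side')[:,:,::-1];t=cams.snapshot('top')[:,:,::-1]
cv2.imwrite('pics/t16r.png',t);cv2.imwrite('pics/s16r.png',s)
cv2.imwrite('pics/s16.png',cv2.resize(s[90:220,240:400],None,fx=4.5,fy=4.5,interpolation=cv2.INTER_CUBIC))
cv2.imwrite('pics/t16.png',cv2.resize(t[120:250,190:400],None,fx=3.4,fy=3.4,interpolation=cv2.INTER_CUBIC))
```

```text
21.55 [0.50152508 0.14894799 0.13818903] [ 1.79947134e+02  1.02192772e-01 -8.07980946e+00] [ 0.51069923 -0.06673484 -5.90987014] 0.009967677404305868
```

View pics/s16.png

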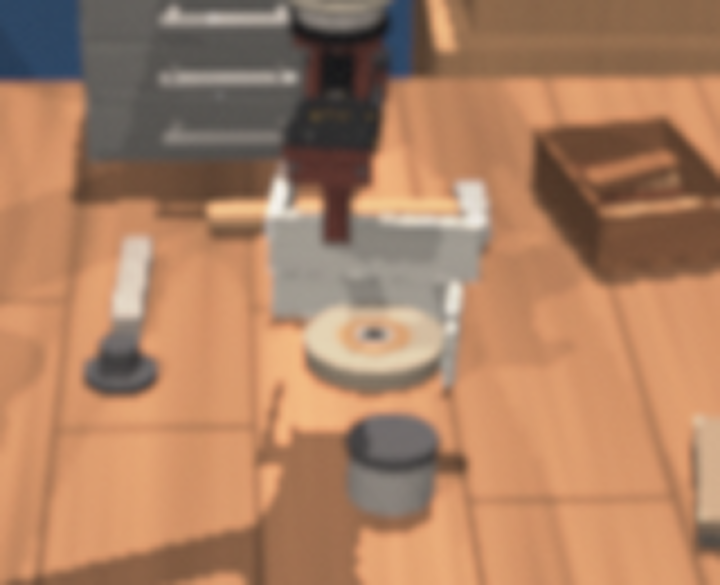

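View pics/t16.png

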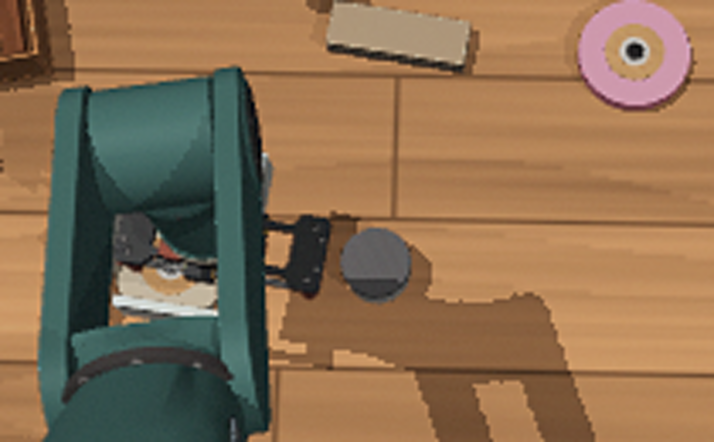

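Run:
```python
from go import *
s=cv2.imread('pics/s16r.png')
print('hub',cast('side',(322.8,164.4),.02))
C=np.array([.6064,.2981]);a=np.radians(171.9);ex=np.array([np.cos(a),np.sin(a)]);ey=np.array([-ex[1],ex[0]])
print('wheel tgt',C+.06*ex+.06*ey)
P=lambda x,y:C+x*ex+y*ey
for g in(12,):
    p=P((120+g-42.9)/1000,(125+g)/1000); print(g,p); inc([(*p,.138,-8.1),(*p,.06,-8.1),(*p,.0125,-8.1)])
# draw predicted fixed angle outline on side raw for check
pts=[(0,0),(155,0),(155,-10),(-10,-10),(-10,105),(0,105)]
q=proj('side',[[*P(x/1000,y/1000),.05] for x,y in pts])
w=proj('side',[[*(P(.06,.06)+.06*np.array([np.cos(t),np.sin(t)])),.02] for t in np.linspace(0,6.28,60)])
r=cv2.resize(s[90:220,240:400],None,fx=5,fy=4.5,interpolation=cv2.INTER_CUBIC)
f=lambda z:(((z-[240,90]+.5)*[5,4.5])).astype(np.int32).reshape(-1,1,2)
cv2.polylines(r,[f(q)],True,(0,0,255),1);cv2.polylines(r,[f(w)],True,(255,0,0),1)
cv2.imwrite('pics/s16b.png',r)
```

```text
hub [[0.53752957 0.24509067 0.02      ]]
wheel tgt [0.53854451 0.24715265]
12 [0.49888542 0.17502106]
[ 0.4989  0.175   0.138  -8.1   ] -> [-0.65 -2.54  0.05] [ 0.01  0.01 -0.01] n>=0.6 j6~117
[ 0.4989  0.175   0.06   -8.1   ] -> [-0.64 -2.55  7.85] [ 0.01  0.01 -0.01] n>=2.0 j6~117
[ 0.4989  0.175   0.0125 -8.1   ] -> [-0.63 -2.55 12.6 ] [ 0.01  0.01 -0.01] n>=3.1 j6~117
```

View pics/s16b.png

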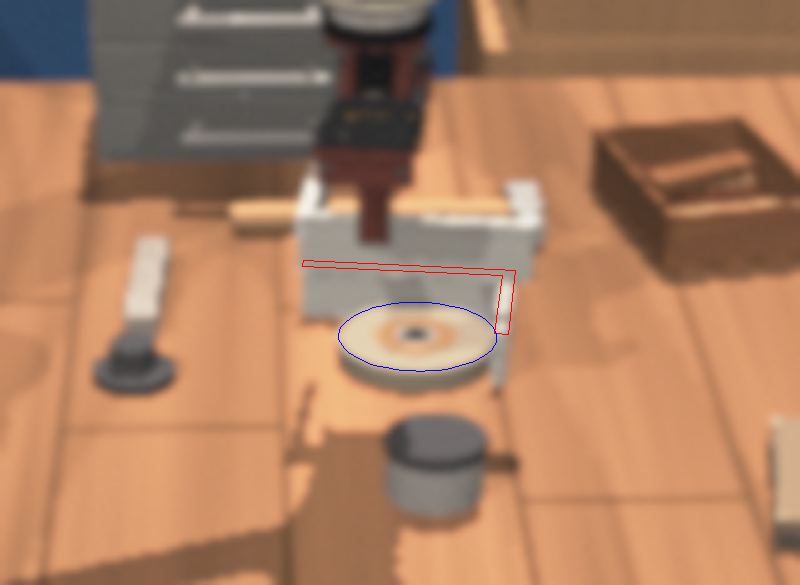

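Emit:
play_rows([
  [0,-0.3,-1.2,0,0,0,0],
  [0,-0.6,-2.5,0,0,0,0],
  [0,-0.6,-2.5,1,0,0,0],
  [0,-0.6,-2.5,3,0,0,0],
  [0,-0.6,-2.5,5,0,0,0],
  [0,-0.6,-2.5,6.5,0,0,0],
  [0,-0.6,-2.5,7,0,0,0],
  [0,-0.6,-2.5,7,0,0,0],
])

```text
t: 22.32
ee_pos: [0.4983, 0.1747, 0.0675]
tcp_rot: [179.9, 0.2, -8.2]
wrist_force: [-0.9, 1.0, -3.9]
gripper_width: 0.01
```

```bash
cat > ov.py <<'E'
from go import *
C=np.array([.6064,.2981]);a=np.radians(171.9);ex=np.array([np.cos(a),np.sin(a)]);ey=np.array([-ex[1],ex[0]])
P=lambda x,y:C+x*ex+y*ey
Lp=[(0,0),(155,0),(155,-10),(-10,-10),(-10,105),(0,105)]
def ov(nm,name,box,fx,loose=None,zt=.05):
    st=ctrl.get_state();s=cams.snapshot(name)[:,:,::-1];x0,y0,x1,y1=box
    cv2.imwrite(f'pics/{nm}r.png',s)
    r=cv2.resize(s[y0:y1,x0:x1],None,fx=fx,fy=fx,interpolation=cv2.INTER_CUBIC)
    f=lambda z:((z-[x0,y0]+.5)*fx).astype(np.int32).reshape(-1,1,2)
    th=np.radians(st['tcp_rot'][2]);u=np.array([np.cos(th),np.sin(th)]);v=np.array([-u[1],u[0]])
    ic=st['ee_pos'][:2]-.0429*u+.005*v
    q=[[*(ic+x/1000*u+y/1000*v),st['ee_pos'][2]-.009+.05] for x,y in Lp]
    cv2.polylines(r,[f(proj(name,q))],True,(0,0,255),1)
    cv2.imwrite(f'pics/{nm}.png',r)
    fc=np.array([(ic-C)@ex,(ic-C)@ey])*1000
    print('t',st['t'],'ee',st['ee_pos'],'rot',st['tcp_rot'],'F',st['wrist_force'],'inner corner in fixed',fc,'bottom z',st['ee_pos'][2]-.009,'w',st['gripper_width'])
E
python3 -c "
from ov import *
ov('s17','side',(240,100,400,220),4.9)"
```

```text
t 22.3167 ee [0.49834483 0.17466141 0.06748098] rot [179.91810899   0.19431468  -8.23496789] F [-0.85482715  1.03759428 -3.87290571] inner corner in fixed [132.47263181 132.33118409] bottom z 0.05848098159107868 w 0.010004280681377209
```

View pics/s17.png

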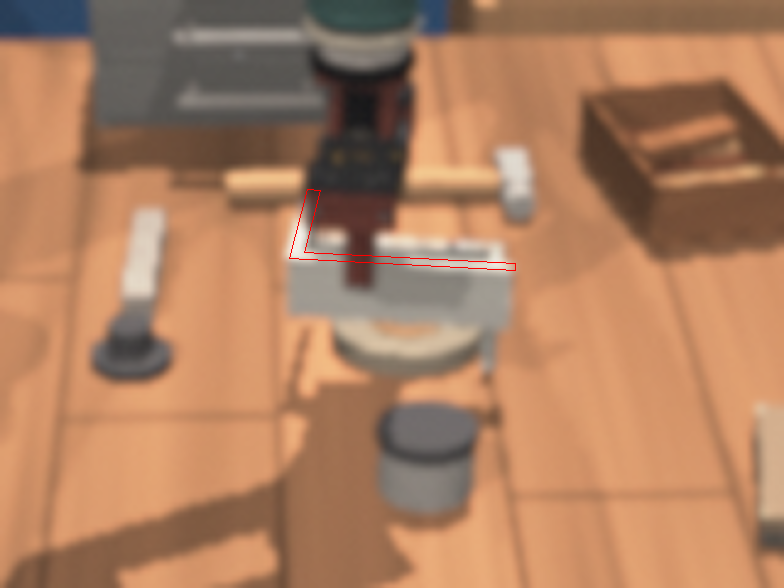

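```bash
python3 -c "
import cv2
s=cv2.imread('pics/s17r.png');cv2.imwrite('pics/s17z.png',cv2.resize(s[130:185,290:355],None,fx=11,fy=10,interpolation=0))"
```

View pics/s17z.png

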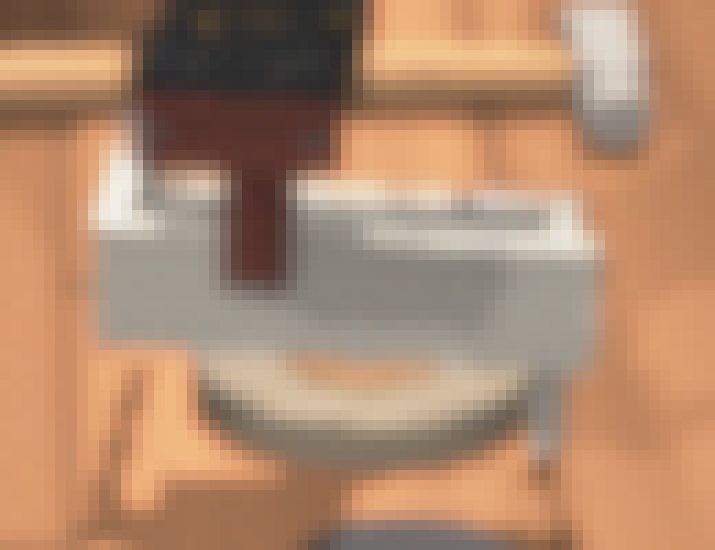

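Emit:
play_rows([
  [0,0,0,1,0,0,0],
  [0,0,0,2,0,0,0],
  [0,0,0,3,0,0,0],
  [0,0,0,4,0,0,0],
  [0,0,0,4.6,0,0,0],
  [0,0,0,5,0,0,0],
  [0,0,0,5,0,0,0],
])

```text
t: 22.95
ee_pos: [0.4991, 0.1748, 0.018]
tcp_rot: [180.0, 0.1, -8.3]
wrist_force: [-0.3, 0.8, -3.4]
gripper_width: 0.0097
```

```bash
python3 -c "
from ov import *
ov('s18','side',(270,120,380,210),7)
ov('t18','top',(190,130,310,240),5)"
```

```text
t 22.95 ee [0.49911968 0.17478283 0.01801311] rot [ 1.79955614e+02  1.06542860e-01 -8.28066068e+00] F [-0.31168339  0.77368553 -3.36215058] inner corner in fixed [131.71853835 132.06759689] bottom z 0.009013108237196159 w 0.009718365629936842
t 23.0 ee [0.49952159 0.1748932  0.01857995] rot [ 1.79970666e+02  6.15938185e-02 -8.27698327e+00] F [-1.43292315 -0.22389404 -4.35103188] inner corner in fixed [131.33651427 131.90445856] bottom z 0.009579945950106973 w 0.009564804067480389
```

View pics/s18.png

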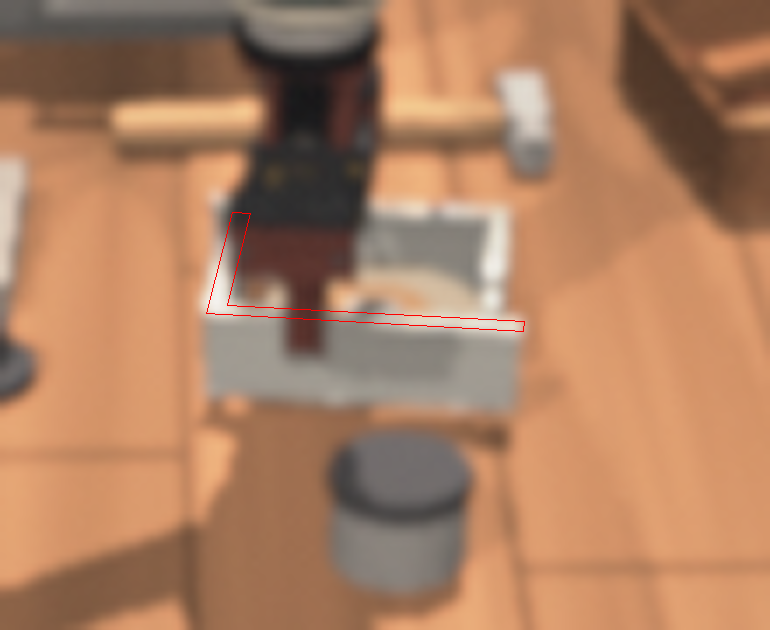

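View pics/t18.png

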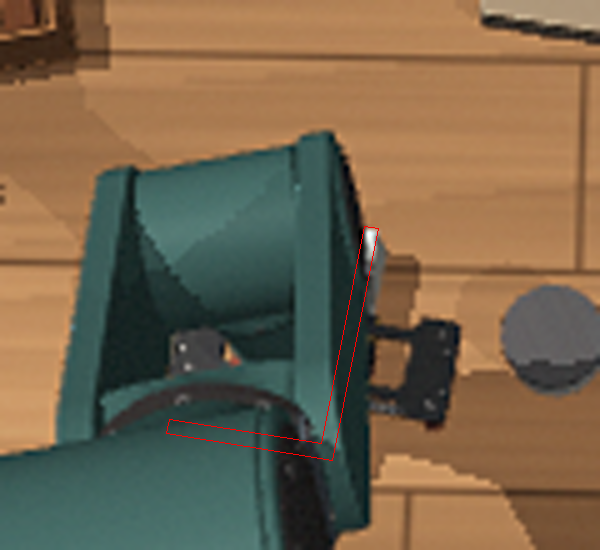

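Emit:
play_rows([
  [0,0,0,0.3,0,0,0],
  [0,0,0,0.65,0,0,0],
  [0,0.3,-0.3,0.65,0,0,0],
  [0,0.6,-0.6,0.65,0,0,0],
  [0,0.8,-0.8,0.65,0,0,0],
  [0,0.8,-0.8,0.65,0,0,0],
  [0,0.8,-0.8,0.65,0,0,0],
])

```text
t: 23.63
ee_pos: [0.5095, 0.182, 0.0128]
tcp_rot: [-180.0, -0.0, -8.3]
wrist_force: [0.7, 0.1, -5.4]
gripper_width: 0.01
```

```bash
python3 -c "
from ov import *
ov('s19','side',(270,120,380,210),7)"
```

```text
t 23.6333 ee [0.50947765 0.18199216 0.01278902] rot [-1.79994436e+02 -3.04388223e-02 -8.26537461e+00] F [ 0.67224897  0.10571981 -5.44844499] inner corner in fixed [122.48106792 123.48218756] bottom z 0.0037890191710070274 w 0.010016434880974218
```

View pics/s19.png

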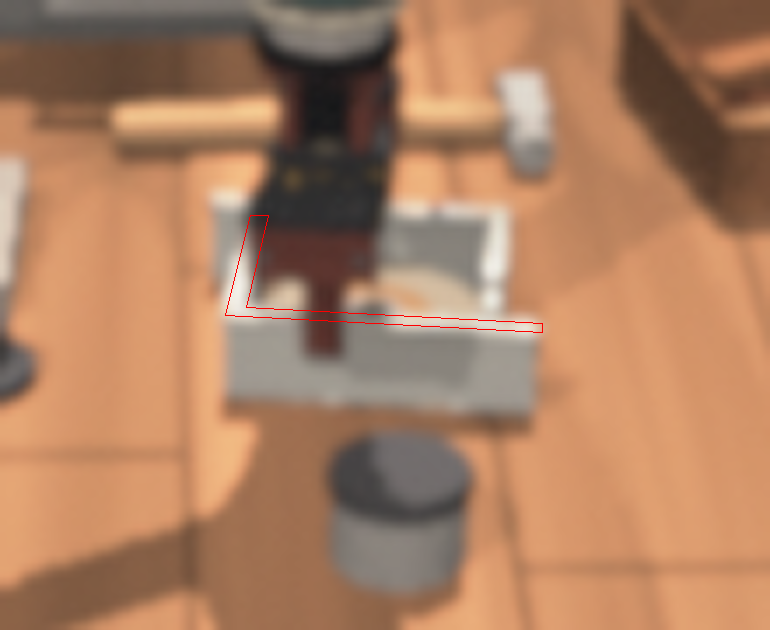

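Emit:
play_rows([
  [0,0.1,0,0,0,0,0],
  [0,0.2,0,0,0,0,0],
  [0,0.2,0,0,0,0,0],
  [0,0.2,0,0,0,0,0],
])

```text
t: 24.02
ee_pos: [0.511, 0.1814, 0.0127]
tcp_rot: [180.0, -0.0, -8.3]
wrist_force: [1.0, -0.6, -4.5]
gripper_width: 0.0101
```

Emit:
play_rows([
  [0,0.1,0,0,0,0,0],
  [0,0.2,0,0,0,0,0],
  [0,0.2,0,0,0,0,0],
  [0,0.2,0,0,0,0,0],
])

```text
t: 24.35
ee_pos: [0.5128, 0.1811, 0.0126]
tcp_rot: [180.0, 0.0, -8.3]
wrist_force: [-0.9, 0.2, -3.5]
gripper_width: 0.0099
```

Emit:
play_rows([
  [0,0.1,0,0,0,0,0],
  [0,0.2,0,0,0,0,0],
  [0,0.2,0,0,0,0,0],
])

```text
t: 24.6
ee_pos: [0.5133, 0.1811, 0.0123]
tcp_rot: [180.0, 0.2, -8.3]
wrist_force: [-4.4, 2.8, -3.6]
gripper_width: 0.0091
```

Emit:
play_rows([
  [0,-0.2,0,0,0,0,0],
  [0,-0.35,0,0,0,0,0],
  [0,-0.35,-0.1,0,0,0,0],
  [0,-0.35,-0.2,0,0,0,0],
  [0,-0.35,-0.2,0,0,0,0],
])

```text
t: 25.02
ee_pos: [0.5123, 0.1829, 0.0129]
tcp_rot: [180.0, -0.1, -8.3]
wrist_force: [-0.3, -3.4, -2.0]
gripper_width: 0.0098
```

Emit:
play_rows([
  [0,-0.05,-0.1,0,0,0,0],
  [0,-0.05,-0.1,0,0,0,0],
  [0,-0.05,-0.1,0,0,0,0],
])

```text
t: 25.27
ee_pos: [0.5119, 0.1838, 0.0129]
tcp_rot: [180.0, -0.1, -8.3]
wrist_force: [-0.0, -4.4, -1.7]
gripper_width: 0.0097
```

```bash
python3 -c "
from ov import *
ov('s20','side',(270,120,380,210),7)"
```

```text
t 25.2667 ee [0.51191262 0.18379286 0.01286379] rot [ 1.79951083e+02 -5.26849776e-02 -8.26312377e+00] F [-0.0165585  -4.44641551 -1.66103403] inner corner in fixed [120.32431248 121.35804034] bottom z 0.003863785038750617 w 0.009711483986311283
```

View pics/s20.png

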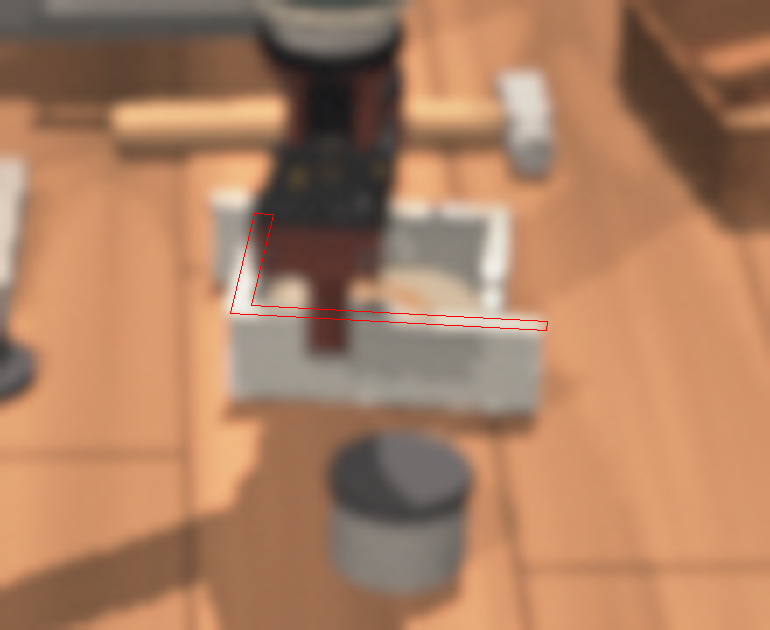

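Emit:
play_rows([
  [0,-0.1,0.15,0,0,0,0],
  [0,-0.1,0.3,0,0,0,0],
  [0,-0.1,0.3,0.1,0,0,0],
  [0,-0.1,0.3,0.2,0,0,0],
  [0,-0.1,0.3,0.3,0,0,0],
  [0,-0.1,0.3,0.3,0,0,0],
])

```text
t: 25.82
ee_pos: [0.51, 0.1818, 0.0096]
tcp_rot: [-180.0, 0.0, -8.3]
wrist_force: [-0.8, -0.4, -3.6]
gripper_width: 0.0096
```

Emit:
play_rows([
  [0,0,0,0.1,0,0,0],
  [0,0,0,0.2,0,0,0],
  [0,0,0,0.2,0,0,0],
])

```text
t: 26.07
ee_pos: [0.5101, 0.1818, 0.0094]
tcp_rot: [-180.0, -0.0, -8.3]
wrist_force: [-5.5, -1.3, 17.0]
gripper_width: 0.01
```

Emit:
play_rows([
  [0,0,0,-0.15,0,0,0],
  [0,0,0,-0.15,0,0,0],
  [1.4,0,0,-0.15,0,0,0],
  [1.8,0,0,-0.15,0,0,0],
  [2.2,0,0,-0.15,0,0,0],
  [2.2,0,0,-0.15,0,0,0],
  [2.2,0,0,-0.15,0,0,0],
  [2.2,0,0,-0.4,0,0,0],
  [2.2,0,0,-0.8,0,0,0],
])

```text
t: 26.82
ee_pos: [0.5096, 0.1815, 0.0155]
tcp_rot: [180.0, 0.0, -8.3]
wrist_force: [-0.3, -0.5, -0.3]
gripper_width: 0.0217
```

```bash
python3 -c "
from ov import *
ov('s21','side',(270,120,380,210),7)"
```

```text
t 26.8167 ee [0.50962468 0.18151152 0.01552873] rot [ 1.79977852e+02  4.55022157e-02 -8.28200278e+00] F [-0.27469498 -0.51581482 -0.31393006] inner corner in fixed [122.2662989  123.92486784] bottom z 0.006528725195267241 w 0.02168080318539608
```

View pics/s21.png

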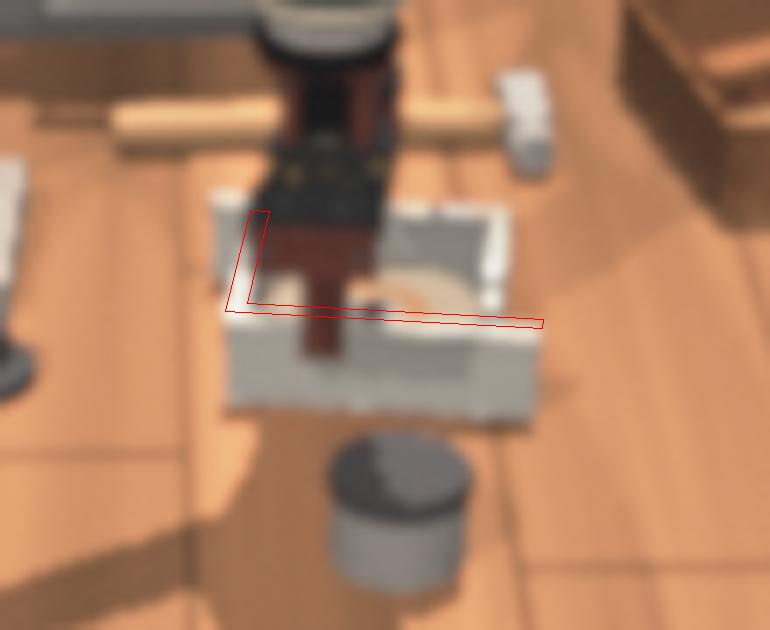

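Emit:
play_rows([
  [2.2,0,0,-1,0,0,0],
  [2.2,0,0,-2.5,0,0,0],
  [2.2,0,0,-5,0,0,0],
  [2.2,0,0,-9,0,0,0],
  [2.2,0,0,-13,0,0,0],
  [2.2,0,0,-17,0,0,0],
  [2.2,0,10,-18,0,0,0],
  [2.2,0,40,-18,0,0,0],
  [2.2,0,40,-18,0,0,0],
  [2.2,0,40,-18,0,0,0],
  [2.2,0,40,-18,0,0,0],
  [2.2,0,40,-18,0,0,0],
  [2.2,0,40,-18,0,0,0],
  [2.2,0,40,-18,0,0,0],
  [2.2,0,40,-18,0,0,0],
  [2.2,0,40,-18,0,0,0],
  [2.2,0,40,-18,0,0,0],
])

```text
t: 28.28
ee_pos: [0.4522, -0.2193, 0.1968]
tcp_rot: [179.8, -0.1, -8.5]
wrist_force: [0.1, 0.7, 0.5]
gripper_width: 0.0221
```

Run:
```python
from meas import *
st=ctrl.get_state();print(st['t'],st['ee_pos'])
t=cams.snapshot('top')[:,:,::-1];s=cams.snapshot('side')[:,:,::-1]
cv2.imwrite('pics/t22r.png',t);cv2.imwrite('pics/s22r.png',s)
cv2.imwrite('pics/t22.png',cv2.resize(t[160:240,190:290],None,fx=7.5,fy=7.5,interpolation=0))
cv2.imwrite('pics/s22.png',cv2.resize(s[110:220,250:380],None,fx=6,fy=5.4,interpolation=cv2.INTER_CUBIC))
```

```text
28.2833 [ 0.45222636 -0.21931147  0.19683481]
```

View pics/t22.png

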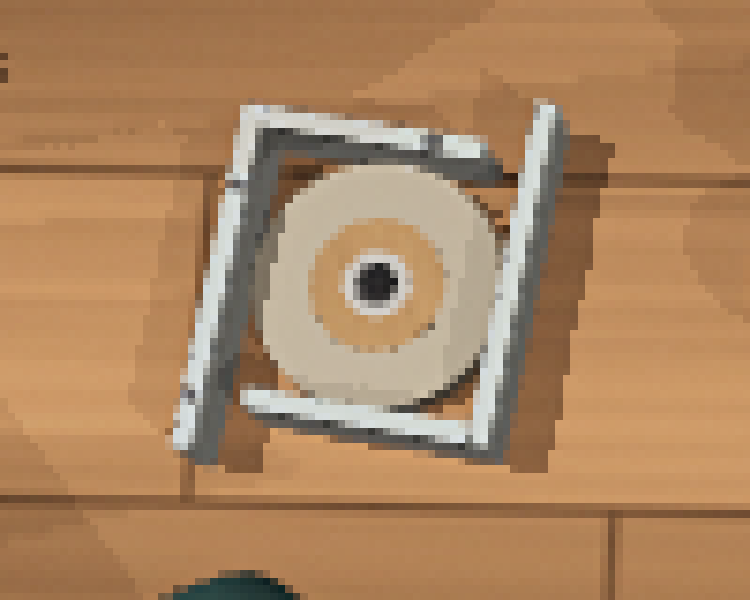

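View pics/s22.png

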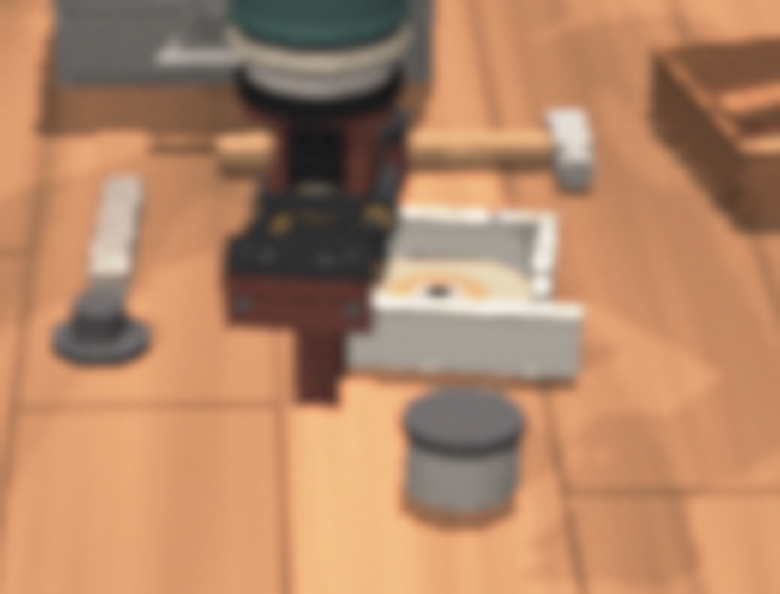

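View pics/t22r.png

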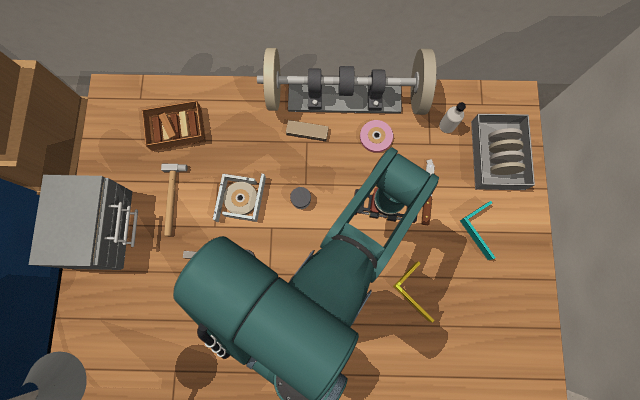

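Run:
```python
from meas import *
im=cv2.imread('pics/t22r.png')
def run(mask_pts,c0,flip):
    w=cast('top',mask_pts,.05)[:,:2]
    return fitL(w,cast('top',c0,.05)[0,:2])
m=(im.min(2)>165); m[:,:210]=0;m[:,268:]=0;m[:170]=0;m[224:]=0
v,u=np.nonzero(m); hub=np.hypot(u-240,v-198)<12; u,v=u[~hub],v[~hub]
pts=np.c_[u,v]; w=cast('top',pts,.05)[:,:2]
# split by initial guesses
F0=cast('top',(223.5,175.5),.05)[0,:2]; L0=cast('top',(254,218),.05)[0,:2]
a=np.radians(171.9);e=np.array([np.cos(a),np.sin(a)]);n=np.array([-e[1],e[0]])
def sel(c,s):
    q=(w-c)@np.c_[e,n]*s
    return w[((abs(q[:,0])<.008)&(q[:,1]>-.008)&(q[:,1]<.115))|((abs(q[:,1])<.008)&(q[:,0]>-.008)&(q[:,0]<.165))]
def fit2(P,c,th):
    from functools import reduce
    for _ in range(10):
        e=np.array([np.cos(th),np.sin(th)]);n=np.array([-e[1],e[0]]);q=(P-c)@np.c_[e,n]
        Lg=(q[:,0]>.015)&(abs(q[:,1])<.01);S=(q[:,1]>.015)&(abs(q[:,0])<.01)
        J=np.array([[0,-1],[1,0]]);cov=lambda X:(X-X.mean(0)).T@(X-X.mean(0))
        ev=np.linalg.eigh(cov(P[Lg])+J@cov(P[S])@J.T)[1][:,1]; ev=ev*np.sign(ev@e);th=np.arctan2(ev[1],ev[0]);n=np.array([-ev[1],ev[0]])
        c=(n@P[Lg].mean(0))*n+(ev@P[S].mean(0))*ev
    return c,th,Lg.sum(),S.sum(),ev,n
cf,tf,*r1=fit2(sel(F0,1),F0,a); cl,tl,*r2=fit2(sel(L0,-1),L0,a-np.pi)
print('fixed',cf,np.degrees(tf),r1[:2]);print('loose',cl,np.degrees(tl),r2[:2])
ef,nf=r1[2],r1[3]; B=np.c_[ef,nf]
ci=cf+.005*(ef+nf); li=cl+.005*(r2[2]+r2[3])
print('loose inner in fixed (mm)',(li-ci)@B*1000,'rel angle',np.degrees(tl-tf))
g=im[185:212,228:254].max(2); dk=(g<75).astype(float);vv,uu=np.nonzero(dk);hc=np.array([uu.mean()+228,vv.mean()+185]);print('hub px',hc,len(uu))
print('wheel in fixed',(cast('top',hc,.02)[0,:2]-ci)@B*1000)
# others
for nm,b,cnd,z in(('tin',(285,180,320,215),lambda a:(a.max(2)<90)&(a.max(2)-a.min(2)<25),.052),):
    x0,y0,x1,y1=b;M=np.zeros(im.shape[:2],np.uint8);M[y0:y1,x0:x1]=cnd(im[y0:y1,x0:x1].astype(int));print(nm,circ(im,M,z))
```

```text
fixed [0.61184697 0.30313488] 172.16040082290354 [np.int64(102), np.int64(60)]
loose [0.46171094 0.18990244] -8.675707839781255 [np.int64(108), np.int64(75)]
loose inner in fixed (mm) [123.21545778 122.72624605] rel angle -180.8361086626848
hub px [242.70833333 200.375     ] 24
wheel in fixed [68.89169502 74.21664679]
tin (array([0.52764624, 0.02620685]), 33.132530212402344)
```

Run:
```python
from meas import *
im=cv2.imread('pics/t22r.png');i0=cv2.imread('pics/top0.png')
k=im[190:206,232:248].max(2);vv,uu=np.nonzero(k<70);hc=np.array([uu.mean()+232,vv.mean()+190]);print(hc,len(uu))
a=np.radians(172.1);B=np.array([[np.cos(a),-np.sin(a)],[np.sin(a),np.cos(a)]]);ci=np.array([.6116,.3030])+.005*B.sum(1)
print('wheel',(cast('top',hc,.02)[0,:2]-ci)@B*1000)
print('via side', (cast('side',(322.8,158.6),.02)[0,:2]-ci)@B*1000)
for n,(f,g) in {'top':('pics/top0.png','pics/t22r.png'),'side':('pics/side0.png','pics/s22r.png')}.items():
    A,Bm=cv2.imread(f),cv2.imread(g)
    for nm,b in {'tin':((285,182,318,212),(315,182,340,205)),'knife':((418,155,436,190),(305,277,400,295)),'whet':((284,118,330,142),(392,182,412,212)),'hammer':((160,160,190,238),(286,130,350,145)),'flange':((0,0,1,1),(256,162,278,180)),'dresser':((182,248,200,262),(262,140,276,165))}.items():
        x0,y0,x1,y1=b[0 if n=='top' else 1]
        if x1-x0<5: continue
        P=cv2.cvtColor(A[y0:y1,x0:x1],6).astype(np.float32);Q=cv2.cvtColor(Bm[y0:y1,x0:x1],6).astype(np.float32)
        print(n,nm,np.round(cv2.phaseCorrelate(P,Q),2))if 0 else print(n,nm,'absdiff',np.abs(P-Q).mean().round(1))
```

```text
[239.66666667 197.33333333] 18
wheel [59.47104754 61.39853511]
via side [64.03928419 16.11756966]
top tin absdiff 11.4
top knife absdiff 36.5
top whet absdiff 12.9
top hammer absdiff 5.3
top dresser absdiff 19.9
side tin absdiff 6.6
side knife absdiff 9.8
side whet absdiff 7.7
side hammer absdiff 43.4
side flange absdiff 6.6
side dresser absdiff 7.6
```

```bash
python3 -c "
from workcell import workorder,ctrl
print(ctrl.get_state()['t'],workorder.hand_in())"
```

```text
the job is handed in; nothing more can be done
28.3833 None
```

The wheel is parked in the fixed corner, the loose angle is boxed in around it, and I handed the job in at 28.4 s with the gripper clear of everything.

**What I did**
- I pushed the wheel flat across the bench, cradled between the open fingers, past the tin and into the fixed corner. I stopped once it seated against both legs, at about 15 N.
- I gripped the loose angle by its long leg, turned it end for end and lowered it beside the wheel. I then closed in until it touched lightly (about 4 N on each side), backed off about 2 mm, set it down and released it.

**Last checks**
- **Loose angle:** the last top view puts its inner corner at (123.2, 122.7) mm in the fixed frame. That leaves about 3 mm of play each way, with the legs within 1° of parallel.
- **Wheel:** its centre measures (59.5, 61.4) mm against a nominal 60/60, within about half a pixel. This cannot rule out a gap of 1–2 mm at the long leg.
- **Other items:** the tin, hammer, whetstone and the rest look unmoved in the last pictures. The arm or its shadow hid or changed some of them, so I could not check each one fully. A picture-difference check was large for the knife (top view) and the hammer (side view), probably for that reason.

**What went wrong or disagreed**
- The fingertips sat about 15–20 mm higher than the reported tool pose and the given fingertip offset imply. My first push therefore passed over the wheel without moving it. I corrected for this from the pictures and the force readings.
- One late cross-check of the wheel from the side view used a wrongly picked pixel, so I discarded its result.
- I read forces only at the end of each move, so I did not see peaks in between. The highest I read was about 18 N, when the angle was set down on the bench.

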